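# Clear and load the exposure rack and roll down its seal bar

## Task

Clear the two wooden shipping blocks off the exposure rack's seal bar into the white tray, and lay every specimen holder that is on the bench flat in a bay of the sloped rack, one to a bay, grip block up and lengthwise up the slope. When all that is done, take the hand roller from its cradle and roll it firmly along the segmented seal bar on the rack's front ledge until the whole bar is down flush with the ledge, pressing bar and rack with the roller only, never with the gripper, then hang the roller back upright in its cradle. Leave everything else on the bench where it stands, and put back any holder that gets knocked out of place.

Things in the scene. Friction and masses are not known exactly. Their poses are not given: they have to be found in the camera images.
- rack: Fixed grey rack, 200 (x) x 330 (y) mm. Origin on the table; x from its low front ledge (robot side) to its raised back, z up. Ledge level, top at z = 40 mm. Seal bar: centre line x = -74 mm, y -132 to 132 mm, 26 mm wide, in a channel between level rims (inner edges 14, outer 28 mm from the centre line); level lands 31 mm long, also 40 mm high, close the channel at both ends.
- bed: The rack's white sloped bed, 112 (x, up the slope) x 276 (y) mm. Origin: centre of its top face, 32 mm behind and 50.5 mm above the rack's origin; z its normal, leaning 15 degrees towards the ledge. Stop 8 mm high along the lower end (inner face x = -50 mm); dividers 6 mm wide and high make four bays 60 mm wide, centred at y = -99, -33, 33, 99 mm.
- seg0 (a joint): Seal bar segment 0 (aluminium, 26 x 32 mm; segment 0 at the right end, the rest every 33 mm to the left): 0 = standing 6 mm proud of the rims, 0.006 = pressed down flush with them. It moves straight down under about 5 N and stays where it is left.
- seg1 (a joint): Seal bar segment 1 (aluminium, 26 x 32 mm; segment 0 at the right end, the rest every 33 mm to the left): 0 = standing 6 mm proud of the rims, 0.006 = pressed down flush with them. It moves straight down under about 5 N and stays where it is left.
- seg2 (a joint): Seal bar segment 2 (aluminium, 26 x 32 mm; segment 0 at the right end, the rest every 33 mm to the left): 0 = standing 6 mm proud of the rims, 0.006 = pressed down flush with them. It moves straight down under about 5 N and stays where it is left.
- seg3 (a joint): Seal bar segment 3 (aluminium, 26 x 32 mm; segment 0 at the right end, the rest every 33 mm to the left): 0 = standing 6 mm proud of the rims, 0.006 = pressed down flush with them. It moves straight down under about 5 N and stays where it is left.
- seg4 (a joint): Seal bar segment 4 (aluminium, 26 x 32 mm; segment 0 at the right end, the rest every 33 mm to the left): 0 = standing 6 mm proud of the rims, 0.006 = pressed down flush with them. It moves straight down under about 5 N and stays where it is left.
- seg5 (a joint): Seal bar segment 5 (aluminium, 26 x 32 mm; segment 0 at the right end, the rest every 33 mm to the left): 0 = standing 6 mm proud of the rims, 0.006 = pressed down flush with them. It moves straight down under about 5 N and stays where it is left.
- seg6 (a joint): Seal bar segment 6 (aluminium, 26 x 32 mm; segment 0 at the right end, the rest every 33 mm to the left): 0 = standing 6 mm proud of the rims, 0.006 = pressed down flush with them. It moves straight down under about 5 N and stays where it is left.
- seg7 (a joint): Seal bar segment 7 (aluminium, 26 x 32 mm; segment 0 at the right end, the rest every 33 mm to the left): 0 = standing 6 mm proud of the rims, 0.006 = pressed down flush with them. It moves straight down under about 5 N and stays where it is left.
- holderA_c (a point): Specimen holder (not in every run): aluminium plate 90 (x) x 50 (y) x 6 mm with an upright white grip block 30 (x) x 24 (y) x 44 mm on its middle; 50 mm tall in all, 160 g. This point is its centre, 25 mm above its underside; z up through the block.
- holderB_c (a point): Specimen holder (not in every run): aluminium plate 90 (x) x 50 (y) x 6 mm with an upright white grip block 30 (x) x 24 (y) x 44 mm on its middle; 50 mm tall in all, 160 g. This point is its centre, 25 mm above its underside; z up through the block.
- holderC_c (a point): Specimen holder (not in every run): aluminium plate 90 (x) x 50 (y) x 6 mm with an upright white grip block 30 (x) x 24 (y) x 44 mm on its middle; 50 mm tall in all, 160 g. This point is its centre, 25 mm above its underside; z up through the block.
- holderD_c (a point): Specimen holder (not in every run): aluminium plate 90 (x) x 50 (y) x 6 mm with an upright white grip block 30 (x) x 24 (y) x 44 mm on its middle; 50 mm tall in all, 160 g. This point is its centre, 25 mm above its underside; z up through the block.
- roller_grip (a point): Hand roller, 0.55 kg: middle of its upright grey handle (30 in x, 36 in y, 66 mm tall, free all round). Steel yoke 50 (x) x 110 (y) x 14 mm, underside 46 mm below this point; under it a free-turning rubber wheel, 48 mm diameter, 44 mm wide, axle along y 82 mm below this point, lowest line 106 mm below. It rolls along its x.
- cradle_seat (a point): Where roller_grip is when the roller hangs in its fixed steel cradle (118 mm above the table), same axes, either way round: the yoke's ends rest on two narrow walls (tops 72 mm high, 14 mm thick, centred 42 mm either side in y), the wheel hanging free between; lugs 8 mm high leave the yoke 6 mm of play each way in x; 6 mm each way in y.
- blockA_c (a point): Bare wooden shipping block 36 (x) x 50 (y) x 45 mm tall, about 90 g, standing on the seal bar at the start. This point is its centre.
- blockB_c (a point): Bare wooden shipping block 36 (x) x 50 (y) x 45 mm tall, about 90 g, standing on the seal bar at the start. This point is its centre.
- tray: Fixed open white tray, 150 (x) x 112 (y) x 30 mm outside, walls and floor 5 mm. Origin: centre of its underside.
- jar: Bystander: amber glass jar, 64 mm across.
- beaker: Bystander: clear beaker, 72 mm across, 85 mm tall.
- weight: Bystander: brass weight with a knob, 56 mm across.
- bottle: Bystander: white bottle, 150 mm tall.
- wrench: Bystander: flat steel wrench.

How it is judged:
By the outcome, as a careful person would: the job done as asked, in the order asked, and still so for the second after the job is handed in, with the robot touching nothing.
Of holderA, holderB, holderC, holderD only 2 to 4 are there at a start; the rules pass over those that are not, and their reading is None.
At some moment in a run one of holderA, holderB, holderC, holderD may be knocked a few centimetres aside while the robot is not near it.
It also fails if it takes over 210 s, if anything falls off the work surface, if the arm or the gripper's body presses on something with over 40 N, if the wrist force passes 120 N, or if a joint passes its speed limit or range.

## Robot

A 7-joint arm with a two-finger parallel gripper is mounted at the origin on the work surface. World frame = base frame: x ahead of the robot, y to its left, z up, the work surface at z = 0. Lengths are in m, angles in rad, forces in N, time in s.
With the tool pointing down it reaches from about 0.4 to 0.85 m from the base axis. Payload 10.4 kg.
Tool frame: the origin (TCP) lies at the very end of the fingers, on their centre line; the grasp point (between the pads) lies 19 mm behind it; z points along the fingers, y is the line along which they close (so a half turn about z gives the same grasp; the last joint's range is limited). The gripper opens to 87 mm and grips with 3 to 60 N. Pads are 19 mm wide; open, the fingers measure 117 mm over their backs; the gripper's body (75 mm by 190 mm) begins 51 mm behind the grasp point.
Start: joints at [-1.24, 0.332, -0.065, 1.46, 0.022, 1.35, -0.088], TCP at [0.217, 0.586, 0.223] pointing down, gripper open.
Joint ranges: [-2.6, 2.6], [-0.5, 2.12], [-1.47, 1.34], [0.16, 2.42], [-1.27, 4.41], [0.06, 2.06], [-2.6, 2.6]. Speed limits (rad/s): [2.22, 2.22, 2.79, 2.79, 3.14, 3.14, 3.14].

## Interface

Orientations are given as a unit quaternion [x, y, z, w].
In Python, from bench import * gives the robot as it stands.
- The arm moves only by the tool step_arm, never from a script. Its arguments are lists of equal length, an entry for each row: "delta_pos": the shift along the world's x, y, z in units of 25 mm (1.0 is 25 mm), a list of three; "turn": the turn about the world's z in units of 0.12 rad (1.0 is 0.12 rad). In form: {"delta_pos": [[tx, ty, tz], ...], "turn": [turn, ...]}. A call has 1 to 12 rows; each row shifts and turns the commanded pose from where the row before left it; what a row does not reach is not made up. A row lasts 1/10 s, in which the tool goes at most 50 mm and 8.59 degrees, less where a joint would pass 70% of its speed; a pose out of reach is approached as far as the arm can. A call with a number of a shift or a turn outside -1 to 1 is refused whole. A call with a gripper value outside its range is refused whole. "grip" is the closure, from 0 (fully open) to 1 (shut), set as the call begins (left out, the last holds). The fingers move at their own pace and stop on an object; "newtons" is the grip in N (left out, the last holds). Time passes only in rows, so rows that do not move let the fingers close. It gives the time, the measured TCP pose, the force, the opening and the grip force at its end, in the units of the state.
- read_state(): the state, without advancing time (a new reading comes with each control period).
- camera(name): name is "scene" or "side" or "wrist"; returns a dict with "image" (480x640x3 uint8, red, green, blue), "z_map" (480x640 float32, m along the optical axis (not along the pixel's ray), 0 where there is no reading), "mtx" (3x3 intrinsics, pixels), "view" (4x4, takes a point from world to camera coordinates). Camera axes: x right, y up, looking along -z (the intrinsics and any distortion apply to the point x, -y, -z); pixel columns grow to the right and rows downward; lengths in m; the calibration is good to about 2 mm. A picture is of the moment at which its call begins.
- close_job(): hands the job in; it is judged then, once.
The state is a dict: "time": time; "joint_positions": joint angles; "joint_vel": joint speeds; "joint_torque": joint torques, N m; "ee_pos": TCP position; "eef_rot": TCP orientation; "ft_force": force on the tool from outside, world axes, zero at the start; "torque": the same for the moment, N m; "width": finger opening in m; "grip_force": force on a finger pad.
Only numpy, scipy, OpenCV 4.12 (cv2) and the standard library are available. Lean on these libraries where they do the work, as an engineer would, in place of code of your own. Each camera call takes 0.05 s, during which the arm holds its last target. There are 200 camera calls.

## Working session

There is one attempt and no reset: what is moved stays moved. The work goes in short steps, Python scripts to look and compute and a tool call to move; the robot and the scene stay as the last step left them, time stands still between calls to the robot, and variables do not carry over. Pictures are saved under pics/ and viewed, at most 14 in all, crops included, and the job is handed in when it is done.

Besides the shell and the picture viewer there is one more tool, called after "Request:" as name(argument=value, ...), one argument or row to a line, values as JSON. step_arm: Moves the arm, as the interface text tells. Shifts and turns lie within -1 to 1; 1 stands for 25 mm of shift or 0.12 rad of turn. Its arguments: {"type":"object","properties":{"delta_pos":{"type":"array"},"turn":{"type":"array"},"grip":{"type":"number"},"newtons":{"type":"number"}},"required":["delta_pos","turn"]}

```bash
ls; mkdir -p pics; cat > h.py <<'E'
from bench import *
import numpy as np, cv2
def save(c,name): cv2.imwrite('pics/'+name,c['image'][:,:,::-1])
def cloud(c):
    z=c['z_map']; K=c['mtx']; v,u=np.mgrid[0:480,0:640]
    x=(u-K[0,2])/K[0,0]*z; y=(v-K[1,2])/K[1,1]*z
    p=np.stack([x,-y,-z,np.ones_like(z)],-1)
    w=p@np.linalg.inv(c['view']).T
    w=w[...,:3]; w[z<=0]=np.nan
    return w
E
python3 - <<'E'
from h import *
print(read_state())
for n in ['scene','side']:
    c=camera(n); save(c,n+'0.png'); print(n,c['mtx'],c['view']); np.savez(n+'0.npz',**c)
E
```

```text
pics
{'time': 0.0, 'joint_positions': array([-1.23960916,  0.33286167, -0.06472325,  1.46090273,  0.02159676,
        1.34986676, -0.08852486]), 'joint_vel': array([-5.57339170e-04,  4.78009558e-04, -6.53351942e-06,  1.16295497e-04,
        6.34907167e-04,  2.35996957e-04, -5.89441560e-04]), 'joint_torque': array([-1.61972890e-03, -6.23236012e+01,  2.37074535e-02, -3.89911258e+01,
       -6.13396545e-02,  3.94706300e-02,  9.69849975e-05]), 'ee_pos': array([0.2163981 , 0.58595892, 0.22177877]), 'eef_rot': array([ 1.75964281e-01,  9.84396323e-01, -6.64948794e-04, -9.38834610e-05]), 'ft_force': array([ 0.21021732, -0.27419853,  0.61039168]), 'torque': array([-0.0344658 ,  0.0180891 , -0.05723389]), 'grip_force': 0.0, 'width': 0.08692861319126308}
scene [[434.80054883   0.         315.55191682]
 [  0.         434.80054883 239.57030558]
 [  0.           0.           1.        ]] [[-0.67384667  0.73859645 -0.02014826  0.38030538]
 [-0.46140465 -0.39934379  0.7922312   0.16699798]
 [ 0.57709307  0.54313886  0.60988833 -1.44895604]
 [ 0.          0.          0.          1.        ]]
side [[568.9460922    0.         313.44753501]
 [  0.         568.9460922  242.83457961]
 [  0.           0.           1.        ]] [[ 0.95945506 -0.28096109 -0.02251334 -0.52628779]
 [ 0.17002954  0.51322594  0.84124258 -0.16277603]
 [-0.224802   -0.81096239  0.54018891 -1.43799561]
 [ 0.          0.          0.          1.        ]]
```

View pics/scene0.png

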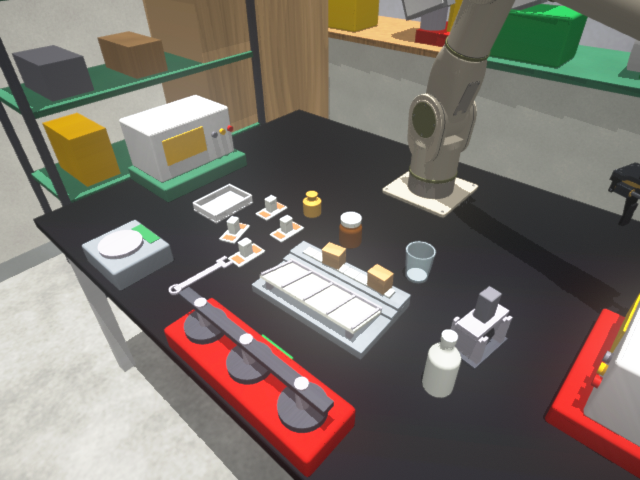

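View pics/side0.png

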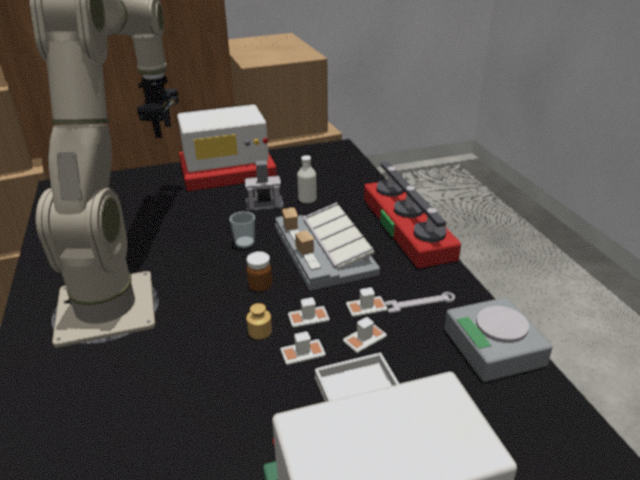

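The scene view shows four holders at (271,207), (235,230), (287,227), (245,251), the tray at (223,203), the rack with blocks at (334,255) and (380,279), and the roller in its cradle at (483,325). The side view agrees: holders at (302,347), (365,333), (308,312), (367,302).

```bash
python3 - <<'E'
from h import *
H=np.full((550,400),np.nan); 
for n in ['scene','side']:
    c=dict(np.load(n+'0.npz')); w=cloud(c)
    m=np.isfinite(w[...,0])&(w[...,2]<0.3)
    print(n,'table z',np.nanmedian(w[...,2][(abs(w[...,2])<.02)]))
    p=w[m]; col=c['image'][m]
    i=((0.6-p[:,1])/0.002+75).astype(int)//1; 
    R=np.zeros((600,400,3),np.uint8); Z=np.full((600,400),-1.)
    a=((0.6-p[:,1])/.002).astype(int); b=((p[:,0]-.2)/.002).astype(int)
    k=(a>=0)&(a<600)&(b>=0)&(b<400)
    o=np.argsort(p[k][:,2]); 
    R[a[k][o],b[k][o]]=col[k][o]; Z[a[k][o],b[k][o]]=p[k][o][:,2]
    mask=(Z>0.004).astype(np.uint8); mask=cv2.morphologyEx(mask,cv2.MORPH_CLOSE,np.ones((3,3)))
    nn,l,s,ce=cv2.connectedComponentsWithStats(mask)
    for j in range(1,nn):
        if s[j,4]>60:
            pp=Z[l==j]; print(j,s[j,4],'x',.2+s[j,0]*.002,.2+(s[j,0]+s[j,2])*.002,'y',.6-.002*(s[j,1]+s[j,3]),.6-.002*s[j,1],'z',pp.max().round(3))
    globals()['R'+n]=R
# picture (rotate so that y left)
cv2.imwrite('pics/ortho0.png',np.hstack([Rscene,Rside])[:,:,::-1])
E
```

```text
scene table z -0.0006688417810037928
1 1675 x 0.26 0.5840000000000001 y 0.578 0.6 z 0.053
4 61 x 0.21800000000000003 0.23800000000000002 y 0.49 0.532 z 0.3
8 1540 x 0.442 0.5640000000000001 y 0.36 0.45399999999999996 z 0.154
9 575 x 0.62 0.676 y 0.366 0.42799999999999994 z 0.152
13 10447 x 0.808 0.948 y -0.09000000000000008 0.33199999999999996 z 0.139
16 13943 x 0.498 0.712 y -0.09200000000000008 0.248 z 0.093
17 432 x 0.356 0.43000000000000005 y 0.15799999999999997 0.22999999999999998 z 0.086
20 738 x 0.366 0.43000000000000005 y -0.052000000000000046 0.010000000000000009 z 0.087
27 691 x 0.43400000000000005 0.528 y -0.21800000000000008 -0.16400000000000003 z 0.052
28 1689 x 0.5820000000000001 0.8520000000000001 y -0.246 -0.17000000000000004 z 0.052
29 470 x 0.332 0.39 y -0.2320000000000001 -0.17400000000000004 z 0.073
39 664 x 0.534 0.636 y -0.32600000000000007 -0.264 z 0.052
40 573 x 0.39 0.48200000000000004 y -0.33000000000000007 -0.278 z 0.051
48 6205 x 0.772 0.9339999999999999 y -0.5100000000000001 -0.32400000000000007 z 0.075
54 1114 x 0.43600000000000005 0.5940000000000001 y -
[... 620 characters left out ...]
00000005 y 0.15199999999999997 0.23399999999999999 z 0.088
193 747 x 0.362 0.42800000000000005 y -0.062000000000000055 0.0040000000000000036 z 0.087
239 893 x 0.43200000000000005 0.524 y -0.2220000000000001 -0.16400000000000003 z 0.053
242 1610 x 0.5800000000000001 0.8500000000000001 y -0.25 -0.17400000000000004 z 0.053
243 552 x 0.326 0.384 y -0.238 -0.18400000000000005 z 0.074
262 820 x 0.534 0.63 y -0.3460000000000001 -0.274 z 0.053
264 945 x 0.388 0.47800000000000004 y -0.3380000000000001 -0.28200000000000003 z 0.053
273 6736 x 0.764 0.9319999999999999 y -0.5160000000000001 -0.32800000000000007 z 0.076
284 2285 x 0.43600000000000005 0.5900000000000001 y -0.4860000000000001 -0.386 z 0.033
```

View pics/ortho0.png

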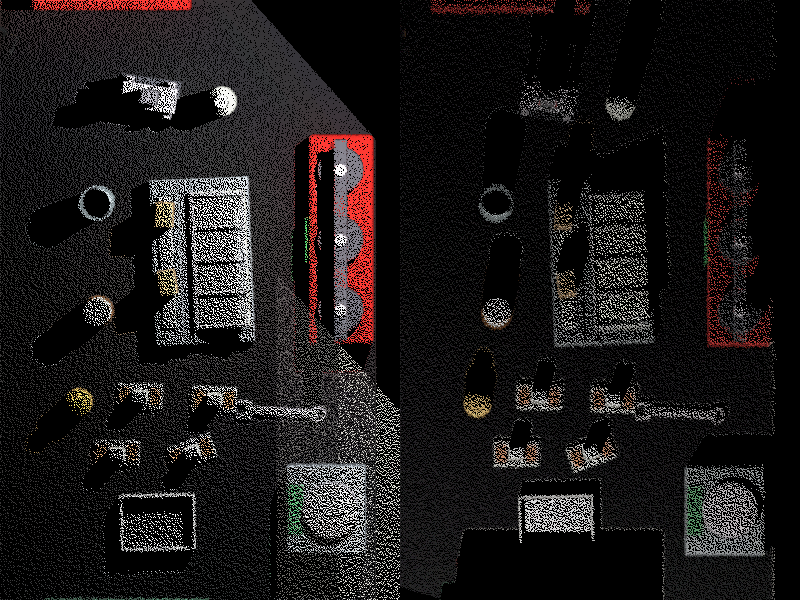

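```bash
cat >> h.py <<'E'
def comps(w,img,lo,hi,box,white=None,minn=15,r=.0025):
    """clusters of points in a z band and xy box -> list of xy arrays"""
    m=np.isfinite(w[...,0])&(w[...,2]>lo)&(w[...,2]<hi)&(w[...,0]>box[0])&(w[...,0]<box[1])&(w[...,1]>box[2])&(w[...,1]<box[3])
    p=w[m][:,:2]; nx=int((box[1]-box[0])/r)+2; ny=int((box[3]-box[2])/r)+2
    g=np.zeros((ny,nx),np.uint8); ij=((p-[box[0],box[2]])/r).astype(int); g[ij[:,1],ij[:,0]]=1
    g=cv2.morphologyEx(cv2.copyMakeBorder(g,3,3,3,3,cv2.BORDER_CONSTANT),cv2.MORPH_CLOSE,np.ones((3,3)))[3:-3,3:-3]
    n,l=cv2.connectedComponents(g); lab=l[ij[:,1],ij[:,0]]
    return [p[lab==k] for k in range(1,n) if (lab==k).sum()>=minn]
def rect(p):
    c,s,a=cv2.minAreaRect((p*1000).astype(np.float32)); 
    if s[0]<s[1]: s=(s[1],s[0]); a-=90
    a=(a+90)%180-90
    return np.round([c[0],c[1],s[0],s[1],a],1)  # mm, long, short, yaw of long side deg
def yaw(q): # tool y direction relative to world y, deg
    a=np.arctan2(q[1],q[0]); return np.degrees(2*a-np.pi)
E
python3 - <<'E'
from h import *
for n in ['scene','side']:
    c=dict(np.load(n+'0.npz')); w=cloud(c); im=c['image']
    print(n)
    for nm,lo,hi,b in [('holder top',.046,.056,(.35,.7,-.36,-.13)),('plates',.003,.012,(.38,.645,-.36,-.13)),('blocks',.086,.098,(.45,.6,-.05,.22)),('ledge',.036,.044,(.47,.75,-.12,.27)),('rack',.02,.2,(.47,.75,-.12,.27)),('tray',.025,.037,(.4,.65,-.53,-.36)),('handle',.146,.158,(.4,.6,.3,.48)),('yoke',.08,.092,(.4,.6,.3,.48)),('lugs',.07,.081,(.4,.6,.3,.48))]:
        for p in comps(w,im,lo,hi,b): print(nm,len(p),rect(p),(p.mean(0)*1000).round(1))
E
```

```text
scene
holder top 43 [ 435.7 -305.2   30.7   24.3   -5.4] [ 435.  -305.1]
holder top 49 [ 584.4 -304.8   28.6   23.2   19.9] [ 585.1 -303.4]
holder top 56 [ 368.3 -199.6   48.8   26.8  -73.4] [ 366.5 -200.7]
holder top 72 [ 628.7 -197.8   30.4   27.5   -4.3] [ 629.7 -196.9]
holder top 55 [ 480.4 -192.1   32.1   24.6    1.2] [ 481.1 -191.8]
plates 189 [ 435.7 -305.3   90.1   50.8    0.5] [ 442.2 -300.3]
plates 223 [ 585.1 -303.8   91.4   52.2   18.9] [ 591.3 -296.4]
plates 159 [ 614.1 -196.8   62.    51.8   -0.8] [ 612.6 -189.6]
plates 228 [ 480.5 -191.9   92.2   52.5   -0.8] [ 488.2 -186.8]
blocks 203 [535.2  35.2  50.3  36.2 -81.8] [535.8  36.1]
blocks 247 [529.2 170.3  51.9  38.   88.7] [530.4 171.3]
ledge 1302 [534.4  74.5 332.8  60.4 -87.4] [541.3  92.7]
ledge 904 [599.9  78.6 278.2  54.8  88.1] [599.2  91.7]
ledge 18 [682.8 201.4  16.    3.4 -84.1] [682.9 202.2]
rack 9374 [604.3  77.6 333.  200.4 -87.5] [612.8 102.6]
tray 108 [ 511.2 -482.5  159.8   62.7  -11.4] [ 509.1 -486.6]
tray 122 [ 520.7 -408.5  161.3   72.2  -13.1] [ 528.5 -402.8]
handle 226 [498.5 405.2  39.1  29.6  -8.7
[... 606 characters left out ...]
 -314. ]
plates 381 [ 478.4 -197.4   90.9   65.     1.7] [ 476.5 -198.1]
plates 224 [ 613.3 -199.6   64.2   53.6   -1.9] [ 606.7 -204.2]
blocks 147 [532.9  31.2  54.7  37.8 -81.6] [532.8  30.6]
blocks 114 [528.  168.   55.7  35.8  87. ] [527.8 166. ]
ledge 629 [533.4  72.9 337.4  58.1 -87.7] [529.   15.5]
ledge 591 [605.2  74.9 277.6  54.8 -84.8] [604.2  63.6]
ledge 25 [552.6 161.9  51.4  10.7  86.8] [552.6 157.7]
rack 5094 [601.2  76.2 338.7 201.6 -87.2] [596.   43.7]
tray 345 [ 512.9 -435.2  150.9   96.4    1.5] [ 512.8 -417.6]
handle 53 [497.3 401.3  36.1  31.5  77.8] [497.2 398.8]
yoke 230 [497.7 403.2 108.2  60.4  -9. ] [497.3 396.3]
lugs 95 [496.3 382.1 104.7  27.6 -17.1] [500.9 378.6]
```

Request:
step_arm(
  delta_pos=[
    [1,-1,0],
    [1,-1,0],
    [1,-1,0],
    [1,-1,0],
    [1,-1,0],
    [1,-1,0],
    [1,-1,0],
    [1,-1,0],
    [0.5,-1,0.5],
    [0.5,-1,0.5],
    [0,-1,0.5],
    [0,-1,0.5],
  ],
  turn=[0.3,0.3,0.3,0.3,0.3,0.3,0.3,0.3,0.2,0.2,0,0],
)

```text
time: 1.3
ee_pos: [0.4416, 0.285, 0.2726]
eef_rot: [0.009, 1.0, -0.0, -0.0]
ft_force: [0.5, -0.0, -0.2]
width: 0.0868
grip_force: 0.0
```

Request:
step_arm(
  delta_pos=[
    [1,-1,0.5],
    [1,-1,0.5],
    [1,-1,0],
    [0.2,-1,0],
    [0,-1,0],
    [0,0,0],
  ],
  turn=[0.3,0.2,0,0,0,0],
)

```text
time: 1.9
ee_pos: [0.5222, 0.1572, 0.2975]
eef_rot: [-0.018, 1.0, -0.001, -0.0]
ft_force: [0.2, -0.1, -0.1]
width: 0.0868
grip_force: 0.0
```

```bash
python3 - <<'E'
from h import *
c=camera('wrist'); save(c,'wrist1.png'); w=cloud(c); im=c['image']; np.savez('w1.npz',**c)
s=read_state(); print(s['ee_pos'],yaw(s['eef_rot']),s['width'])
print('cam pos',np.linalg.inv(c['view'])[:3,3])
for nm,lo,hi,b in [('blocks',.086,.098,(.45,.6,-.05,.22)),('ledge',.036,.044,(.47,.75,-.12,.27)),('seg',.0445,.049,(.5,.56,-.12,.27)),('rack',.02,.2,(.47,.75,-.12,.27))]:
    for p in comps(w,im,lo,hi,b): print(nm,len(p),rect(p),(p.mean(0)*1000).round(1))
E
```

```text
[0.52173363 0.15960065 0.29750402] 2.242976024873693 0.08690858794945919
cam pos [0.44201918 0.15388895 0.46029016]
blocks 1669 [531.5  34.6  49.9  36.4 -80.8] [530.6  35.2]
blocks 1654 [525.9 169.9  49.9  36.4  87.3] [525.  169.8]
ledge 6843 [531.4  74.5 331.3  56.6 -87.6] [527.1  71.4]
ledge 3773 [600.4  77.5 276.1  37.6 -87.7] [599.3  77.1]
seg 894 [535.5 -28.6  56.1  26.2 -87.9] [535.7 -31.8]
seg 1541 [530.1  99.7  88.6  31.9  87.3] [529.7 101.2]
seg 127 [525.7 202.5  25.6   7.2   3.5] [525.9 202.9]
rack 36975 [598.4  77.3 331.4 196.5 -87.6] [578.8  84.5]
```

View pics/wrist1.png

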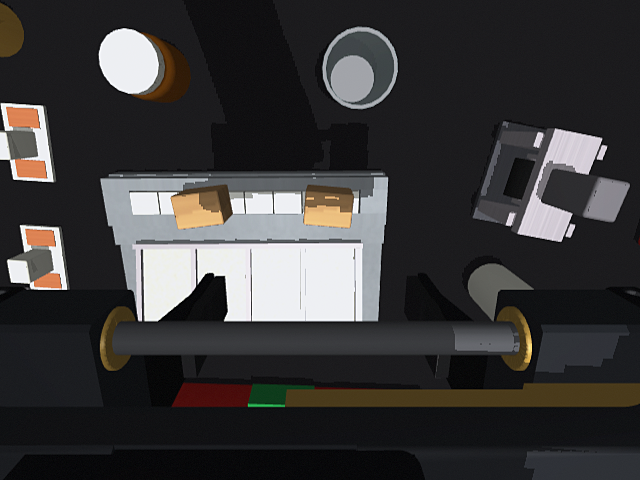

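The wrist view shows both blocks on the bar (about (330,205) and (200,207)), a clear rack and empty bays, and the roller in its cradle at (580,190). Start with block B.

Request:
step_arm(
  delta_pos=[
    [0.18,0.36,-1],
    [0,0,-1],
    [0,0,-1],
    [0,0,-1],
    [0,0,-1],
    [0,0,-1],
    [0,0,-1],
    [0,0,-1],
    [0,0,-0.8],
    [0,0,-0.4],
    [0,0,0],
    [0,0,0],
  ],
  turn=[-0.72,0,0,0,0,0,0,0,0,0,0,0],
)

```text
time: 3.15
ee_pos: [0.5264, 0.1709, 0.0683]
eef_rot: [0.022, 1.0, 0.0, 0.0]
ft_force: [0.1, 0.1, -0.3]
width: 0.0872
grip_force: 0.0
```

Request:
step_arm(
  delta_pos=[
    [0,0,0],
    [0,0,0],
    [0,0,0],
    [0,0,0],
    [0,0,0],
    [0,0,0],
    [0,0,0],
  ],
  turn=[0,0,0,0,0,0,0],
  grip=1,
  newtons=20,
)

```text
time: 3.85
ee_pos: [0.5261, 0.1703, 0.0676]
eef_rot: [0.022, 1.0, 0.0, 0.0]
ft_force: [-0.6, 0.4, 1.3]
width: 0.0497
grip_force: 19.9
```

Request:
step_arm(
  delta_pos=[
    [0,0,1],
    [0,0,1],
    [0,0,1],
    [0,-0.5,1],
    [0,-1,1],
    [0,-1,0.3],
    [0,-1,0],
    [0,-1,0],
    [0,-1,0],
    [0,-1,0],
    [0,-1,0],
    [0,-1,0],
  ],
  turn=[0,0,0,0,0,0,0,0,0,0,0,0],
)

```text
time: 5.05
ee_pos: [0.5258, -0.0432, 0.1999]
eef_rot: [0.022, 1.0, 0.0, -0.0]
ft_force: [0.4, -0.2, -1.5]
width: 0.0499
grip_force: 19.9
```

Request:
step_arm(
  delta_pos=[
    [0,-1,0],
    [0,-1,0],
    [0,-1,0],
    [0,-1,0],
    [0,-1,0],
    [0,-1,0],
    [0.2,-1,0],
    [0.2,-1,0],
    [0.2,-1,0],
    [0.2,-1,0],
    [0,-1,0],
    [0,-1,0],
  ],
  turn=[0,0,0,0,0,0,0,0,0,0,0,0],
)

```text
time: 6.25
ee_pos: [0.546, -0.343, 0.1997]
eef_rot: [0.022, 1.0, 0.0, -0.0]
ft_force: [1.0, 0.6, -0.3]
width: 0.0498
grip_force: 19.9
```

Request:
step_arm(
  delta_pos=[
    [0,-1,0],
    [0,-1,0],
    [0,-1,0],
    [0,-1,0],
    [0,0,0],
    [0,0,0],
  ],
  turn=[0,0,0,0,0,0],
)

```text
time: 6.85
ee_pos: [0.5456, -0.4425, 0.1994]
eef_rot: [0.023, 1.0, 0.0, -0.0]
ft_force: [-0.3, 0.9, -0.8]
width: 0.05
grip_force: 19.9
```

```bash
python3 - <<'E'
from h import *
c=camera('wrist'); save(c,'wrist2.png'); w=cloud(c); im=c['image']; np.savez('w2.npz',**c)
s=read_state(); print(s['ee_pos'],yaw(s['eef_rot']),s['width'])
for nm,lo,hi,b in [('tray',.025,.037,(.4,.65,-.53,-.36)),('trayfloor',.002,.009,(.4,.65,-.53,-.36)),('top',.046,.056,(.35,.7,-.36,-.13)),('plates',.003,.010,(.38,.645,-.36,-.13))]:
    for p in comps(w,im,lo,hi,b): print(nm,len(p),rect(p),(p.mean(0)*1000).round(1))
E
```

```text
[ 0.54621368 -0.4415537   0.19965319] -2.514666722422538 0.04978499646737058
tray 2899 [ 511.5 -446.   149.8  112.1    1.3] [ 491.  -446.1]
trayfloor 16376 [ 504.7 -445.   208.9  169.9   -0. ] [ 505.8 -445.3]
top 1303 [ 431.  -308.    30.2   24.1    1.4] [ 431.1 -308.6]
top 875 [ 580.3 -306.3   30.5   24.4   19.5] [ 579.5 -307. ]
top 860 [ 625.  -200.2   30.3   25.3   -2.5] [ 624.1 -201.3]
top 1220 [ 476.5 -193.7   29.3   25.6   -2.9] [ 476.2 -195.3]
plates 2764 [ 580.6 -306.    91.4   55.    19.2] [ 572.9 -312.9]
plates 4445 [ 431.6 -312.3   99.8   59.9    0.9] [ 430.  -311.2]
plates 4280 [ 476.7 -192.7   92.2   59.9   -5.7] [ 474.2 -197.6]
plates 2033 [ 612.6 -195.1   65.3   59.7   -1.9] [ 603.2 -203.8]
plates 38 [ 385.4 -208.1   20.5   13.   -41.4] [ 381.7 -207.2]
```

View pics/wrist2.png

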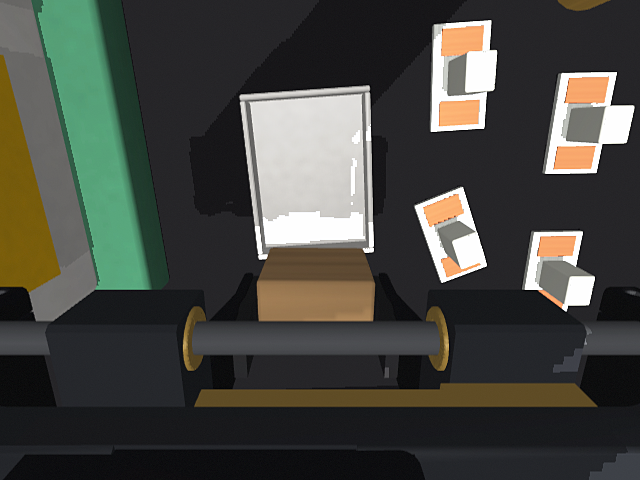

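The tray is centred at about (308,170) px, i.e. (0.5115, -0.446) m; the block hangs above its near-x part. The holders are still in their places.

Request:
step_arm(
  delta_pos=[
    [0,-0.16,-1],
    [0,0,-1],
    [0,0,-1],
    [0,0,-1],
    [0,0,-1],
    [0,0,-1],
    [0,0,-0.6],
    [0,0,-0.25],
    [0,0,0],
    [0,0,0],
  ],
  turn=[0.3,0,0,0,0,0,0,0,0,0],
)

```text
time: 7.9
ee_pos: [0.5467, -0.4466, 0.0301]
eef_rot: [0.004, 1.0, -0.001, 0.001]
ft_force: [-0.1, -0.0, -0.5]
width: 0.0497
grip_force: 20.0
```

Request:
step_arm(
  delta_pos=[
    [0,0,0],
    [0,0,0],
    [0,0,0],
  ],
  turn=[0,0,0],
  grip=0.34,
)

```text
time: 8.2
ee_pos: [0.5463, -0.4465, 0.0295]
eef_rot: [0.004, 1.0, -0.0, 0.0]
ft_force: [0.9, 0.6, -0.1]
width: 0.0568
grip_force: 0.0
```

Request:
step_arm(
  delta_pos=[
    [0,0,0.4],
    [0,0,1],
    [0,0,1],
    [0,0,1],
    [0,0,1],
    [0,0.5,1],
    [0,1,1],
    [0,1,0.4],
    [0,1,0],
    [0,1,0],
    [0,1,0],
    [0,1,0],
  ],
  turn=[0,0,0,0,0,0,0,0,0,0,0,0],
)

```text
time: 9.4
ee_pos: [0.5459, -0.2829, 0.1998]
eef_rot: [0.004, 1.0, -0.0, 0.0]
ft_force: [0.0, -0.3, -0.5]
width: 0.0573
grip_force: 0.0
```

Request:
step_arm(
  delta_pos=[
    [-0.29,1,0],
    [-0.29,1,0],
    [0,1,0],
    [0,1,0],
    [0,1,0],
    [0,1,0],
    [0,1,0],
    [0,1,0],
    [0,1,0],
    [0,1,0],
    [0,1,0],
    [0,1,0],
  ],
  turn=[0.7,0.7,0,0,0,0,0,0,0,0,0,0],
  grip=0,
)

```text
time: 10.6
ee_pos: [0.5315, 0.017, 0.1998]
eef_rot: [-0.08, 0.997, 0.0, 0.001]
ft_force: [-0.1, -0.5, 0.8]
width: 0.0866
grip_force: 0.0
```

Request:
step_arm(
  delta_pos=[
    [0,0.74,0],
    [0,0,-1],
    [0,0,-1],
    [0,0,-1],
    [0,0,-1],
    [0,0,-0.9],
    [0,0,-0.38],
    [0,0,0],
    [0,0,0],
  ],
  turn=[0,0,0,0,0,0,0,0,0],
)

```text
time: 11.5
ee_pos: [0.5322, 0.0348, 0.068]
eef_rot: [-0.08, 0.997, 0.0, 0.001]
ft_force: [-0.6, -0.1, -0.6]
width: 0.087
grip_force: 0.0
```

Request:
step_arm(
  delta_pos=[
    [0,0,0],
    [0,0,0],
    [0,0,0],
    [0,0,0],
    [0,0,0],
    [0,0,0],
    [0,0,0],
  ],
  turn=[0,0,0,0,0,0,0],
  grip=1,
)

```text
time: 12.2
ee_pos: [0.5316, 0.0348, 0.0669]
eef_rot: [-0.08, 0.997, 0.0, -0.0]
ft_force: [-0.0, -0.5, 1.1]
width: 0.0497
grip_force: 20.0
```

Request:
step_arm(
  delta_pos=[
    [0,0,1],
    [0,0,1],
    [0,0,1],
    [0,-0.5,1],
    [0,-1,1],
    [0,-1,0.3],
    [-0.3,-1,0],
    [-0.3,-1,0],
    [-0.3,-1,0],
    [-0.3,-1,0],
    [-0.3,-1,0],
    [-0.3,-1,0],
  ],
  turn=[0,0,0,-0.3,-0.5,-0.5,0,0,0,0,0,0],
)

```text
time: 13.4
ee_pos: [0.4855, -0.1794, 0.1984]
eef_rot: [-0.001, 1.0, 0.0, -0.001]
ft_force: [1.2, 0.1, -0.8]
width: 0.0498
grip_force: 20.0
```

Request:
step_arm(
  delta_pos=[
    [-0.3,-1,0],
    [0,-1,0],
    [0,-1,0],
    [0,-1,0],
    [0,-1,0],
    [0,-1,0],
    [0,-1,0],
    [0,-1,0],
    [0,-1,0],
    [0,-1,0],
    [0,-0.77,0],
    [0,0,0],
  ],
  turn=[0,0,0,0,0,0,0,0,0,0,0,0],
)

```text
time: 14.6
ee_pos: [0.4766, -0.4502, 0.1979]
eef_rot: [0.001, 1.0, -0.0, -0.001]
ft_force: [-0.1, 0.5, -1.5]
width: 0.0499
grip_force: 20.0
```

Request:
step_arm(
  delta_pos=[
    [0,0,-1],
    [0,0,-1],
    [0,0,-1],
    [0,0,-1],
    [0,0,-1],
    [0,0,-1],
    [0,0,-0.5],
    [0,0,-0.3],
    [0,0,0],
    [0,0,0],
  ],
  turn=[0,0,0,0,0,0,0,0,0,0],
)

```text
time: 15.6
ee_pos: [0.4794, -0.4474, 0.0303]
eef_rot: [-0.002, 1.0, -0.0, 0.001]
ft_force: [0.4, -1.0, -0.7]
width: 0.0499
grip_force: 20.0
```

Request:
step_arm(
  delta_pos=[
    [0,0,0],
    [0,0,0],
    [0,0,0],
  ],
  turn=[0,0,0],
  grip=0.34,
)

```text
time: 15.9
ee_pos: [0.4794, -0.4472, 0.03]
eef_rot: [-0.002, 1.0, -0.0, 0.0]
ft_force: [-0.1, -0.5, -0.6]
width: 0.0569
grip_force: 0.0
```

Request:
step_arm(
  delta_pos=[
    [0,0,0.4],
    [0,0,1],
    [0,0,1],
    [0,0,1],
    [0,0,1],
    [0,0,1],
    [0,0.5,1],
    [-1,1,0.4],
    [-1,1,0],
    [0,1,0],
    [0,0.5,0],
    [0,0,0],
  ],
  turn=[0,0,0,0,0,0,0,0,0,0,0,0],
)

```text
time: 17.1
ee_pos: [0.4301, -0.3454, 0.2001]
eef_rot: [-0.003, 1.0, 0.0, 0.001]
ft_force: [1.0, -0.4, 0.2]
width: 0.0574
grip_force: 0.0
```

```bash
python3 - <<'E'
from h import *
s=read_state(); print(s['time'],s['ee_pos'],yaw(s['eef_rot']),s['width'])
c=camera('wrist'); save(c,'wrist3.png'); w=cloud(c); im=c['image']; np.savez('w3.npz',**c)
for nm,lo,hi,b in [('trayblk',.042,.06,(.4,.65,-.53,-.38)),('top',.046,.056,(.4,.7,-.36,-.13)),('plates',.003,.010,(.38,.645,-.36,-.13))]:
    for p in comps(w,im,lo,hi,b): print(nm,len(p),rect(p),(p.mean(0)*1000).round(1))
E
```

```text
17.1 [ 0.43010824 -0.34536974  0.20007288] 0.38221631428415553 0.05740882074870684
trayblk 2134 [ 479.3 -447.6   49.7   36.2  -89.4] [ 477.7 -447. ]
trayblk 63 [ 529.6 -459.1   12.8    3.   -89.6] [ 529.2 -459.3]
top 571 [ 580.3 -305.8   30.    23.9   20.6] [ 580.6 -305.9]
top 903 [ 430.8 -307.4   29.8   24.2    1.8] [ 430.2 -307.8]
top 848 [ 476.2 -193.8   30.    24.3   -1.2] [ 475.3 -194.5]
plates 3266 [ 433.7 -310.    95.2   63.3    0.8] [ 426.  -308.9]
plates 742 [ 549.2 -317.2   51.1   26.4  -73.8] [ 545.  -314.4]
plates 125 [ 614.3 -316.8   33.9    5.8   19.2] [ 613.9 -316.8]
plates 205 [ 607.3 -277.1   22.4   16.3   14.5] [ 607.3 -277.8]
plates 2703 [ 476.2 -196.7   90.3   56.8   -1.1] [ 467.3 -198.3]
```

View pics/wrist3.png

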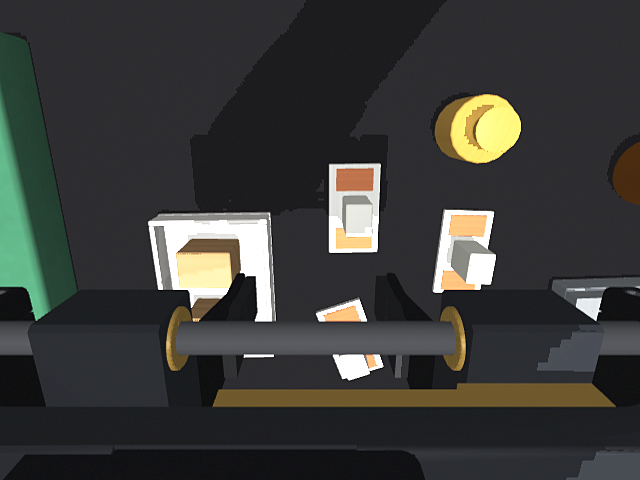

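Both blocks are in the tray ((208,262) px and the one behind it at (205,305)). Next, holder H1 at (355,210).

Request:
step_arm(
  delta_pos=[
    [0.04,0.75,0],
    [0,0.76,0],
    [0,0,-1],
    [0,0,-1],
    [0,0,-1],
    [0,0,-1],
    [0,0,-1],
    [0,0,-1],
    [0,0,-0.8],
    [0,0,-0.5],
    [0,0,0],
    [0,0,0],
  ],
  turn=[0.09,0,0,0,0,0,0,0,0,0,0,0],
  grip=0,
)

```text
time: 18.35
ee_pos: [0.4302, -0.3101, 0.0173]
eef_rot: [-0.007, 1.0, -0.0, 0.0]
ft_force: [-1.0, 0.9, 0.6]
width: 0.0871
grip_force: 0.0
```

Request:
step_arm(
  delta_pos=[
    [0,0,0],
    [0,0,0],
    [0,0,0],
    [0,0,0],
    [0,0,0],
    [0,0,0],
    [0,0,0],
    [0,0,0],
    [0,0,0],
    [0,0,0],
  ],
  turn=[0,0,0,0,0,0,0,0,0,0],
  grip=1,
  newtons=15,
)

```text
time: 19.35
ee_pos: [0.43, -0.309, 0.0168]
eef_rot: [-0.007, 1.0, 0.0, -0.0]
ft_force: [-0.0, 0.9, 0.8]
width: 0.0239
grip_force: 15.0
```

Request:
step_arm(
  delta_pos=[
    [0,0,1],
    [0,0,1],
    [0,0,1],
    [0,0,1],
    [0,0,1],
    [0.6,0.9,1],
    [0.9,1,1],
    [1,1,0.3],
    [1,1,0],
    [1,1,0],
    [1,1,0],
    [1,1,0],
  ],
  turn=[0,0,0,0,0,0.23,0,0,0,0,0,0],
)

```text
time: 20.55
ee_pos: [0.5932, -0.1356, 0.199]
eef_rot: [-0.021, 1.0, 0.0, -0.0]
ft_force: [0.7, -0.5, -1.8]
width: 0.0236
grip_force: 15.0
```

Request:
step_arm(
  delta_pos=[
    [1,1,0],
    [0.6,1,0],
    [0.12,1,0],
    [0,1,0],
    [0,0.64,-1],
    [0,0,-1],
    [0,0,-1],
    [0,0,-1],
    [0,0,-0.5],
    [0,0,0],
    [0,0,0],
  ],
  turn=[0,0,0,0,0,0,0,0,0,0,0],
)

```text
time: 21.65
ee_pos: [0.636, -0.0208, 0.0876]
eef_rot: [-0.021, 1.0, -0.0, 0.0]
ft_force: [0.1, 0.8, -0.9]
width: 0.0238
grip_force: 15.0
```

```bash
python3 - <<'E'
from h import *
s=read_state(); print(s['time'],s['ee_pos'],yaw(s['eef_rot']),s['width'])
c=camera('side'); save(c,'side1.png')
cv2.imwrite('pics/side1.png',cv2.resize(c['image'][180:330,230:430,::-1],None,fx=3,fy=3))
E
```

```text
21.65 [ 0.63595911 -0.02084908  0.08763739] 2.4080233540531357 0.02380152255044636
```

View pics/side1.png

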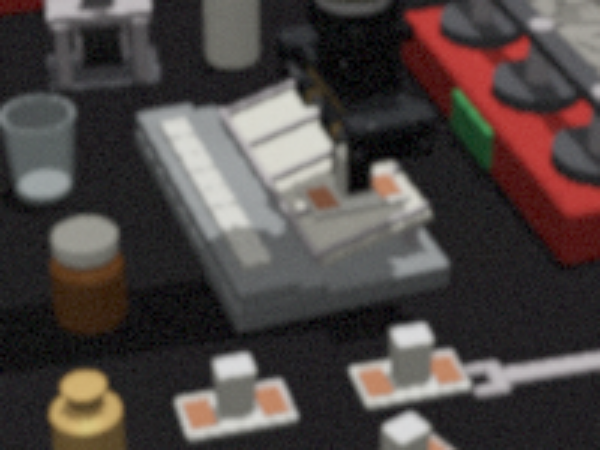

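The crop shows the holder held level over the right-hand bay (about (355,190)). Lower it with a light grip so that it pivots onto the slope.

Request:
step_arm(
  delta_pos=[
    [0,0,0],
    [0,0,-0.2],
    [0,0,-0.2],
    [0,0,-0.1],
    [0,0,-0.08],
    [0,0,-0.08],
    [0,0,-0.08],
    [0,0,0],
    [0,0,0],
  ],
  turn=[0,0,0,0,0,0,0,0,0],
  newtons=4,
)

```text
time: 22.6
ee_pos: [0.6357, -0.0207, 0.0683]
eef_rot: [-0.021, 1.0, 0.0, 0.0]
ft_force: [0.1, -0.7, -1.6]
width: 0.0236
grip_force: 4.0
```

Request:
step_arm(
  delta_pos=[
    [0,0,0],
    [0,0,0],
    [0,0,0],
    [0,0,0],
  ],
  turn=[0,0,0,0],
  grip=0.54,
)

```text
time: 23.0
ee_pos: [0.6356, -0.0206, 0.0685]
eef_rot: [-0.021, 1.0, 0.0, 0.0]
ft_force: [-0.2, 0.2, 0.4]
width: 0.0391
grip_force: 0.0
```

Request:
step_arm(
  delta_pos=[
    [0,0,0.3],
    [0,0,0.8],
    [0,0,1],
    [0,0,1],
    [0,0,1],
    [0,0,1],
    [0,0,0.2],
    [-0.9,-0.9,0],
    [-1,-1,0],
    [-1,-1,0],
    [-0.5,-1,0],
    [0,0,0],
  ],
  turn=[0,0,0,0,0,0,0,0,0,0,0,0],
)

```text
time: 24.2
ee_pos: [0.5484, -0.1225, 0.2011]
eef_rot: [-0.018, 1.0, -0.0, -0.0]
ft_force: [-1.0, -0.1, 0.3]
width: 0.0402
grip_force: 0.0
```

```bash
cat >> h.py <<'E'
RO=np.array([605.3,77.5]); RY=np.radians(2.35)
def bench_check(cams=('wrist',)):
    s=read_state(); print(round(s['time'],2),s['ee_pos'].round(4),'yaw',yaw(s['eef_rot']).round(2),'w',s['width'].round(4))
    for n in cams:
        c=camera(n); w=cloud(c); im=c['image']; print(n)
        for nm,lo,hi,b in [('trayblk',.042,.06,(.4,.65,-.53,-.38)),('top',.046,.056,(.4,.7,-.36,-.13)),('plate',.003,.010,(.38,.645,-.36,-.13)),('racktop',.09,.115,(.56,.72,-.12,.27))]:
            for p in comps(w,im,lo,hi,b,minn=40): print(nm,len(p),rect(p),(p.mean(0)*1000).round(1))
        # heights of what stands on bed: bed-frame coordinates
        q=w.reshape(-1,3)*1000; q=q[np.isfinite(q[:,0])]
        x=np.cos(RY)*(q[:,0]-RO[0])+np.sin(RY)*(q[:,1]-RO[1])-32; y=-np.sin(RY)*(q[:,0]-RO[0])+np.cos(RY)*(q[:,1]-RO[1]); z=q[:,2]-50.5
        c15,s15=np.cos(np.radians(15)),np.sin(np.radians(15))
        bx=c15*x+s15*z; bz=-s15*x+c15*z
        for i,yc in enumerate([-99,-33,33,99]):
            m=(abs(bx)<60)&(abs(y-yc)<32)
            t=m&(bz>46)&(bz<53); pl=m&(abs(bz-6)<2.0)&(abs(y-yc)<29)
            f=lambda k:(np.round([bx[k].min(),bx[k].max(),y[k].min(),y[k].max()],0),k.sum()) if k.sum()>20 else None
            print('bay',i,'top',f(t),'plate',f(pl),'maxz',bz[m].max().round(0) if m.any() else None)
        globals()['last']=c
E
python3 - <<'E'
from h import *
bench_check(('wrist','scene'))
E
```

```text
Traceback (most recent call last):
  File "h.py", line 28, in bench_check
    s=read_state(); print(round(s['time'],2),s['ee_pos'].round(4),'yaw',yaw(s['eef_rot']).round(2),'w',s['width'].round(4))
                                                                                                       ^^^^^^^^^^^^^^^^
AttributeError: 'float' object has no attribute 'round'
```

```bash
sed -i "s/s\['width'\].round(4)/round(s['width'],4)/" h.py; python3 - <<'E'
from h import *
bench_check(('wrist','scene'))
E
```

```text
24.2 [ 0.5484 -0.1225  0.2011] yaw 2.08 w 0.0402
wrist
top 893 [ 580.3 -304.8   30.3   25.1   18.1] [ 579.7 -304.3]
top 620 [ 624.9 -199.1   30.1   24.2   -0.7] [ 621.7 -198.8]
top 1091 [ 476.7 -192.8   30.1   23.7   -2. ] [ 476.4 -192.6]
plate 3183 [ 581.9 -304.7   92.7   50.9   20.1] [ 576.5 -302.4]
plate 1681 [ 609.7 -202.2   60.    57.1   -1.2] [ 598.8 -198.9]
plate 3958 [ 476.8 -189.2   90.    60.7   -2. ] [ 474.1 -190.7]
bay 0 top None plate (array([ -56.,   -2., -128.,  -71.]), np.int64(1192)) maxz 264.0
bay 1 top None plate (array([-56., -41., -62.,  -5.]), np.int64(65)) maxz 11.0
bay 2 top None plate (array([-56., -50.,   5.,  61.]), np.int64(93)) maxz 11.0
bay 3 top None plate (array([-56., -27.,  70., 104.]), np.int64(49)) maxz 11.0
scene
trayblk 114 [ 484.  -445.9   52.5   36.6  -88.7] [ 485.3 -444.1]
trayblk 130 [ 551.3 -444.8   52.2   36.4  -87.6] [ 552.3 -442.5]
top 53 [ 583.6 -303.7   29.8   22.7   20.8] [ 585.5 -302.9]
top 69 [ 628.3 -199.1   31.7   26.8  -10. ] [ 629.6 -197.7]
top 56 [ 479.8 -192.4   30.9   25.6   -4.7] [ 480.3 -191.6]
plate 223 [ 583.5 -303.3   92.2   51.3   17.5] [ 591.5 -296.4]
plate 157 [ 6.140e+02 -1.973e+02  6.130e+01  5.040e+01  2.000e-01] [ 611.8 -189.9]
plate 224 [ 480.6 -191.4   90.5   49.3   -3.1] [ 487.2 -187. ]
racktop 113 [ 6.34e+02 -1.95e+01  3.36e+01  2.43e+01 -6.00e-01] [637.7 -18. ]
bay 0 top (array([ -12.,   19., -111.,  -87.]), np.int64(70)) plate (array([ -55.,   50., -127.,  -71.]), np.int64(266)) maxz 595.0
bay 1 top None plate (array([-55.,  20., -62.,  -6.]), np.int64(44)) maxz 9.0
bay 2 top None plate (array([-55.,   7.,   4.,  61.]), np.int64(50)) maxz 9.0
bay 3 top None plate (array([-54.,  59.,  70., 128.]), np.int64(56)) maxz 9.0
```

Holder 1 lies flat in bay 0. Now the holder at (0.477, -0.193).

Request:
step_arm(
  delta_pos=[
    [-1,-1,0],
    [-1,-1,0],
    [-0.87,-0.82,-0.5],
    [0,0,-1],
    [0,0,-1],
    [0,0,-1],
    [0,0,-1],
    [0,0,-1],
    [0,0,-1],
    [0,0,-0.56],
    [0,0,-0.3],
    [0,0,0],
  ],
  turn=[-0.6,0,0,0,0,0,0,0,0,0,0,0],
  grip=0,
)

```text
time: 25.5
ee_pos: [0.4788, -0.1882, 0.0163]
eef_rot: [0.015, 1.0, 0.0, -0.001]
ft_force: [0.1, -0.6, 0.2]
width: 0.0868
grip_force: 0.0
```

Request:
step_arm(
  delta_pos=[
    [0,0,0],
    [0,0,0],
    [0,0,0],
    [0,0,0],
    [0,0,0],
    [0,0,0],
    [0,0,0],
    [0,0,0],
    [0,0,0],
    [0,0,0],
    [0,0,0],
  ],
  turn=[0,0,0,0,0,0,0,0,0,0,0],
  grip=1,
  newtons=15,
)

```text
time: 26.6
ee_pos: [0.4787, -0.1888, 0.0168]
eef_rot: [0.015, 1.0, -0.0, -0.0]
ft_force: [-1.1, -0.4, 0.5]
width: 0.0237
grip_force: 15.0
```

Request:
step_arm(
  delta_pos=[
    [0,0,1],
    [0,0,1],
    [0,0,1],
    [0,0,1],
    [0,0,1],
    [0.6,0.9,1],
    [0.9,1,1],
    [1,1,0.3],
    [1,1,0],
    [1,1,0],
    [1,1,0],
    [0.76,1,0],
  ],
  turn=[0,0,0,0,0,0.59,0,0,0,0,0,0],
)

```text
time: 27.8
ee_pos: [0.6361, -0.0147, 0.1986]
eef_rot: [-0.021, 1.0, 0.0, -0.0]
ft_force: [0.7, -0.4, -0.5]
width: 0.0239
grip_force: 15.0
```

Request:
step_arm(
  delta_pos=[
    [0,1,0],
    [0,1,0],
    [0,0.48,0],
    [0,0,-1],
    [0,0,-1],
    [0,0,-1],
    [0,0,-1],
    [0,0,-0.5],
    [0,0,0],
    [0,0,0],
    [0,0,0],
  ],
  turn=[0,0,0,0,0,0,0,0,0,0,0],
)

```text
time: 28.9
ee_pos: [0.6362, 0.0457, 0.0884]
eef_rot: [-0.02, 1.0, 0.0, 0.001]
ft_force: [0.9, 0.3, -0.9]
width: 0.0244
grip_force: 15.0
```

Request:
step_arm(
  delta_pos=[
    [0,0,0],
    [0,0,-0.2],
    [0,0,-0.2],
    [0,0,-0.1],
    [0,0,-0.09],
    [0,0,-0.09],
    [0,0,-0.09],
    [0,0,0],
    [0,0,0],
  ],
  turn=[0,0,0,0,0,0,0,0,0],
  newtons=4,
)

```text
time: 29.8
ee_pos: [0.6354, 0.0458, 0.0675]
eef_rot: [-0.021, 1.0, 0.0, 0.0]
ft_force: [-0.0, 0.3, -1.6]
width: 0.0239
grip_force: 4.0
```

Request:
step_arm(
  delta_pos=[
    [0,0,0],
    [0,0,0],
    [0,0,0],
    [0,0,0],
  ],
  turn=[0,0,0,0],
  grip=0.54,
)

```text
time: 30.2
ee_pos: [0.6354, 0.0458, 0.0677]
eef_rot: [-0.02, 1.0, 0.0, 0.0]
ft_force: [-0.3, 0.2, -0.5]
width: 0.0393
grip_force: 0.0
```

Request:
step_arm(
  delta_pos=[
    [0,0,0.3],
    [0,0,0.8],
    [0,0,1],
    [0,0,1],
    [0,0,1],
    [0,-0.5,1],
    [0,-1,0.2],
    [0,-1,0],
    [0,-1,0],
    [0,-1,0],
    [0,-1,0],
    [0,-0.5,0],
  ],
  turn=[0,0,0,0,0,0,0,0,0,0,0,0],
)

```text
time: 31.4
ee_pos: [0.6349, -0.107, 0.2008]
eef_rot: [-0.019, 1.0, -0.0, 0.0]
ft_force: [0.5, -0.1, -0.2]
width: 0.0403
grip_force: 0.0
```

Request:
step_arm(
  delta_pos=[
    [0,-1,0],
    [0,-1,0],
    [0,-1,0],
    [0,0,0],
  ],
  turn=[0,-0.3,-0.3,0],
)

```text
time: 31.8
ee_pos: [0.6344, -0.1832, 0.2005]
eef_rot: [0.018, 1.0, -0.001, -0.0]
ft_force: [0.4, -0.7, -0.6]
width: 0.0399
grip_force: 0.0
```

```bash
python3 - <<'E'
from h import *
bench_check(('wrist','scene'))
E
```

```text
31.8 [ 0.6344 -0.1832  0.2005] yaw -2.11 w 0.0399
wrist
trayblk 1329 [ 546.8 -432.4   35.9   23.9   -2.7] [ 548.  -429.2]
trayblk 321 [ 481.4 -422.9   35.9    8.2  -12.7] [ 486.6 -423.5]
top 1043 [ 580.6 -305.5   30.    24.4   20.2] [ 580.3 -304.6]
top 926 [ 625.2 -199.4   29.8   24.1   -1.9] [ 624.8 -199.2]
plate 3717 [ 580.1 -303.8   90.2   54.3   20.5] [ 578.2 -302.5]
plate 2407 [ 613.1 -198.1   65.3   52.2   -2.1] [ 605.4 -198.3]
racktop 1515 [630.8 -21.8  31.4  24.7   2.5] [629.7 -23.6]
racktop 1644 [627.8  44.3  31.9  25.5   3.1] [627.   41.9]
bay 0 top (array([ -14.,   16., -113.,  -88.]), np.int64(1374)) plate (array([ -56.,   46., -128.,  -71.]), np.int64(3987)) maxz 53.0
bay 1 top (array([-14.,  16., -47., -21.]), np.int64(1445)) plate (array([-56.,  50., -62.,  -4.]), np.int64(4100)) maxz 53.0
bay 2 top None plate None maxz 11.0
bay 3 top None plate None maxz None
scene
trayblk 43 [ 489.2 -453.1   34.3   26.1  -87. ] [ 494.  -455.1]
trayblk 129 [ 549.8 -443.6   51.3   38.9  -88.9] [ 552.  -442.3]
top 52 [ 584.5 -303.8   31.3   22.9   21.2] [ 584.5 -303.2]
top 71 [ 628.9 -198.2   30.1   26.6   -2. ] [ 629.3 -196.9]
plate 218 [ 583.8 -304.3   93.8   51.6   19.4] [ 592.  -296.3]
plate 153 [ 614.  -196.4   62.1   49.8   -1.9] [ 612.2 -189.5]
racktop 113 [634.  -19.6  33.2  25.3   1.3] [637.6 -18.3]
racktop 121 [631.4  46.2  32.   25.1   2.5] [634.8  48.2]
bay 0 top (array([ -12.,   19., -111.,  -86.]), np.int64(71)) plate (array([ -55.,   50., -128.,  -73.]), np.int64(248)) maxz 595.0
bay 1 top (array([-11.,  20., -45., -20.]), np.int64(77)) plate (array([-54.,  51., -62.,  -4.]), np.int64(316)) maxz 51.0
bay 2 top None plate (array([-54.,  60.,   4.,  62.]), np.int64(54)) maxz 10.0
bay 3 top None plate (array([-56.,  54.,  70., 128.]), np.int64(64)) maxz 9.0
```

Request:
step_arm(
  delta_pos=[
    [-0.38,-0.8,0],
    [0,0,-1],
    [0,0,-1],
    [0,0,-1],
    [0,0,-1],
    [0,0,-1],
    [0,0,-1],
    [0,0,-0.3],
    [0,0,0],
    [0,0,0],
  ],
  turn=[0,0,0,0,0,0,0,0,0,0],
  grip=0,
)

```text
time: 32.9
ee_pos: [0.6267, -0.1988, 0.0439]
eef_rot: [0.015, 1.0, 0.0, 0.001]
ft_force: [0.3, 0.3, 0.6]
width: 0.0871
grip_force: 0.0
```

Request:
step_arm(
  delta_pos=[
    [-0.06,0,-0.5],
    [0,0,-0.3],
    [0,0,-0.26],
    [0,0,0],
    [0,0,0],
  ],
  turn=[0,0,0,0,0],
)

```text
time: 33.4
ee_pos: [0.6242, -0.1993, 0.016]
eef_rot: [0.016, 1.0, 0.0, -0.0]
ft_force: [1.0, -0.3, 0.8]
width: 0.087
grip_force: 0.0
```

Request:
step_arm(
  delta_pos=[
    [0,0,0],
    [0,0,0],
    [0,0,0],
    [0,0,0],
    [0,0,0],
    [0,0,0],
    [0,0,0],
    [0,0,0],
    [0,0,0],
    [0,0,0],
    [0,0,0],
  ],
  turn=[0,0,0,0,0,0,0,0,0,0,0],
  grip=1,
  newtons=15,
)

```text
time: 34.5
ee_pos: [0.6243, -0.1992, 0.0161]
eef_rot: [0.016, 1.0, 0.0, -0.0]
ft_force: [-0.2, 1.1, -0.0]
width: 0.0238
grip_force: 15.0
```

Request:
step_arm(
  delta_pos=[
    [0,0,1],
    [0,0,1],
    [0,0,1],
    [0,0,1],
    [0,0,1],
    [0.23,0.43,1],
    [0,1,1],
    [0,1,0.35],
    [0,1,0],
    [0,1,0],
    [0,1,0],
    [0,1,0],
  ],
  turn=[0,0,0,0,0,0.61,0,0,0,0,0,0],
)

```text
time: 35.7
ee_pos: [0.6297, -0.0374, 0.1996]
eef_rot: [-0.021, 1.0, 0.0, -0.0]
ft_force: [0.3, -0.0, -1.1]
width: 0.0238
grip_force: 15.0
```

Request:
step_arm(
  delta_pos=[
    [0,1,0],
    [0,1,0],
    [0,1,0],
    [0,1,0],
    [0,1,0],
    [0,1,0],
    [0,0,-1],
    [0,0,-1],
    [0,0,-1],
    [0,0,-1],
    [0,0,-0.5],
    [0,0,0],
  ],
  turn=[0,0,0,0,0,0,0,0,0,0,0,0],
)

```text
time: 36.9
ee_pos: [0.6287, 0.1113, 0.0854]
eef_rot: [-0.021, 1.0, -0.0, -0.002]
ft_force: [-0.1, -0.0, -1.7]
width: 0.0239
grip_force: 15.0
```

Request:
step_arm(
  delta_pos=[
    [0,0,0],
    [0,0,0],
  ],
  turn=[0,0],
)

```text
time: 37.1
ee_pos: [0.6309, 0.1117, 0.0889]
eef_rot: [-0.021, 1.0, 0.0, 0.001]
ft_force: [0.2, -0.1, -1.3]
width: 0.0241
grip_force: 15.0
```

Request:
step_arm(
  delta_pos=[
    [0,0,0],
    [0,0,-0.2],
    [0,0,-0.2],
    [0,0,-0.1],
    [0,0,-0.1],
    [0,0,-0.1],
    [0,0,-0.08],
    [0,0,0],
    [0,0,0],
  ],
  turn=[0,0,0,0,0,0,0,0,0],
  newtons=4,
)

```text
time: 38.0
ee_pos: [0.6302, 0.1116, 0.0678]
eef_rot: [-0.021, 1.0, 0.0, 0.0]
ft_force: [-0.7, 0.2, -1.5]
width: 0.0242
grip_force: 4.0
```

Request:
step_arm(
  delta_pos=[
    [0,0,0],
    [0,0,0],
    [0,0,0],
    [0,0,0],
  ],
  turn=[0,0,0,0],
  grip=0.54,
)

```text
time: 38.4
ee_pos: [0.6302, 0.1116, 0.068]
eef_rot: [-0.021, 1.0, 0.0, 0.0]
ft_force: [0.1, 1.0, 0.2]
width: 0.0392
grip_force: 0.0
```

Request:
step_arm(
  delta_pos=[
    [0,0,0.3],
    [0,0,0.8],
    [0,0,1],
    [0,0,1],
    [0,0,1],
    [0,-0.5,1],
    [-0.2,-1,0.2],
    [-0.2,-1,0],
    [-0.2,-1,0],
    [-0.2,-1,0],
    [-0.2,-1,0],
    [-0.2,-1,0],
  ],
  turn=[0,0,0,0,0,0,0,0,0,0,0,0],
)

```text
time: 39.6
ee_pos: [0.5998, -0.052, 0.2011]
eef_rot: [-0.021, 1.0, 0.0, 0.0]
ft_force: [0.2, -0.5, 0.1]
width: 0.0401
grip_force: 0.0
```

Request:
step_arm(
  delta_pos=[
    [-0.2,-1,0],
    [-0.2,-1,0],
    [-0.2,-1,0],
    [-0.2,-1,0],
    [0,-1,0],
    [0,-1,0],
    [0,-1,0],
    [0,0,0],
    [0,0,0],
    [0,0,0],
  ],
  turn=[0.6,0.6,0.6,0.6,0.16,0,0,0,0,0],
)

```text
time: 40.6
ee_pos: [0.5804, -0.2247, 0.2005]
eef_rot: [-0.174, 0.985, 0.0, 0.0]
ft_force: [0.1, 0.2, -0.7]
width: 0.04
grip_force: 0.0
```

```bash
python3 - <<'E'
from h import *
bench_check(('wrist','scene'))
E
```

```text
40.6 [ 0.5804 -0.2247  0.2005] yaw 20.1 w 0.04
wrist
trayblk 1876 [ 484.2 -447.3   51.2   27.3  -89.7] [ 488.1 -440.7]
trayblk 3251 [ 546.9 -446.7   51.1   36.1   89.5] [ 546.2 -444.8]
top 978 [ 580.6 -305.4   29.9   24.2   20. ] [ 580.  -305.1]
plate 3405 [ 581.3 -306.5   89.3   52.9   20.5] [ 576. -304.]
plate 41 [ 380.6 -204.    12.5    5.5   62.7] [ 380.8 -204.6]
racktop 373 [628.3  33.9  31.5   4.3   3.3] [629.6  33.7]
bay 0 top None plate None maxz 11.0
bay 1 top (array([-14.,  15., -47., -42.]), np.int64(202)) plate (array([-56.,  29., -62.,  -7.]), np.int64(107)) maxz 52.0
bay 2 top None plate None maxz -2.0
bay 3 top None plate None maxz None
scene
trayblk 115 [ 484.8 -446.2   50.9   35.6  -86.8] [ 486.1 -443.6]
trayblk 134 [ 550.5 -444.5   53.7   37.6  -89.8] [ 552.4 -442.4]
top 52 [ 583.6 -304.2   29.5   24.6   24.1] [ 584.9 -303.4]
plate 225 [ 584.2 -302.8   95.2   52.    15.8] [ 591.8 -296.5]
racktop 115 [634.1 -19.5  31.7  24.9   2.3] [637.3 -18. ]
racktop 118 [631.4  45.8  32.4  25.1   6.6] [634.9  48.3]
racktop 132 [628.3 112.5  34.1  25.3  -0.8] [632.2 113.7]
bay 0 top (array([ -11.,   20., -110.,  -86.]), np.int64(72)) plate (array([ -56.,   57., -128.,  -72.]), np.int64(256)) maxz 50.0
bay 1 top (array([-11.,  18., -45., -20.]), np.int64(73)) plate (array([-54.,  55., -62.,  -7.]), np.int64(288)) maxz 51.0
bay 2 top (array([-14.,  20.,  21.,  45.]), np.int64(86)) plate (array([-55.,  51.,   4.,  60.]), np.int64(312)) maxz 51.0
bay 3 top None plate (array([-55.,  33.,  70., 126.]), np.int64(59)) maxz 10.0
```

Request:
step_arm(
  delta_pos=[
    [0,-1,0],
    [0,-1,0],
    [0,-1,0],
    [0,-0.23,-1],
    [0,0,-1],
    [0,0,-1],
    [0,0,-1],
    [0,0,-1],
    [0,0,-1],
    [0,0,-0.3],
    [0,0,0],
    [0,0,0],
  ],
  turn=[0,0,0,0,0,0,0,0,0,0,0,0],
  grip=0,
)

```text
time: 41.9
ee_pos: [0.5808, -0.3068, 0.0441]
eef_rot: [-0.174, 0.985, -0.0, 0.001]
ft_force: [0.0, 0.2, 0.3]
width: 0.0871
grip_force: 0.0
```

Request:
step_arm(
  delta_pos=[
    [0,0,-0.5],
    [0,0,-0.3],
    [0,0,-0.26],
    [0,0,0],
    [0,0,0],
  ],
  turn=[0,0,0,0,0],
)

```text
time: 42.4
ee_pos: [0.5799, -0.3067, 0.0162]
eef_rot: [-0.174, 0.985, 0.0, -0.0]
ft_force: [-0.0, -0.3, -0.5]
width: 0.0868
grip_force: 0.0
```

Request:
step_arm(
  delta_pos=[
    [0,0,0],
    [0,0,0],
    [0,0,0],
    [0,0,0],
    [0,0,0],
    [0,0,0],
    [0,0,0],
    [0,0,0],
    [0,0,0],
    [0,0,0],
    [0,0,0],
  ],
  turn=[0,0,0,0,0,0,0,0,0,0,0],
  grip=1,
  newtons=15,
)

```text
time: 43.5
ee_pos: [0.58, -0.3066, 0.0163]
eef_rot: [-0.174, 0.985, 0.0, -0.0]
ft_force: [-0.3, 1.0, -0.6]
width: 0.0239
grip_force: 15.0
```

Request:
step_arm(
  delta_pos=[
    [0,0,1],
    [0,0,1],
    [0,0,1],
    [0,0,1],
    [0,0,1],
    [0.3,0.36,1],
    [0.4,1,1],
    [0.4,1,0.35],
    [0.4,1,0],
    [0.4,1,0],
    [0,1,0],
    [0,1,0],
  ],
  turn=[0,0,0,0,0,-0.5,-0.5,-0.5,-0.5,-0.57,0,0],
)

```text
time: 44.7
ee_pos: [0.6275, -0.1465, 0.1996]
eef_rot: [-0.021, 1.0, 0.0, -0.0]
ft_force: [0.4, -0.6, -1.8]
width: 0.0237
grip_force: 15.0
```

Request:
step_arm(
  delta_pos=[
    [0,1,0],
    [0,1,0],
    [0,1,0],
    [0,1,0],
    [0,1,0],
    [0,1,0],
    [0,1,0],
    [0,1,0],
    [0,1,0],
    [0,1,0],
    [0,1,0],
    [0,1,0],
  ],
  turn=[0,0,0,0,0,0,0,0,0,0,0,0],
)

```text
time: 45.9
ee_pos: [0.6273, 0.1532, 0.1998]
eef_rot: [-0.02, 1.0, -0.0, -0.0]
ft_force: [0.1, -0.1, -1.2]
width: 0.0239
grip_force: 15.0
```

Request:
step_arm(
  delta_pos=[
    [0,1,0],
    [0,0,0],
    [0,0,-1],
    [0,0,-1],
    [0,0,-1],
    [0,0,-1],
    [0,0,-0.5],
    [0,0,0],
    [0,0,0],
  ],
  turn=[0,0,0,0,0,0,0,0,0],
)

```text
time: 46.8
ee_pos: [0.628, 0.1771, 0.0885]
eef_rot: [-0.02, 1.0, 0.0, 0.0]
ft_force: [-0.0, -0.6, -1.5]
width: 0.0238
grip_force: 15.0
```

Request:
step_arm(
  delta_pos=[
    [0,0,0],
    [0,0,-0.2],
    [0,0,-0.2],
    [0,0,-0.1],
    [0,0,-0.1],
    [0,0,-0.1],
    [0,0,-0.1],
    [0,0,0],
    [0,0,0],
  ],
  turn=[0,0,0,0,0,0,0,0,0],
  newtons=4,
)

```text
time: 47.7
ee_pos: [0.6277, 0.1772, 0.0675]
eef_rot: [-0.02, 1.0, -0.0, 0.0]
ft_force: [1.2, -0.4, -1.2]
width: 0.0243
grip_force: 4.0
```

Request:
step_arm(
  delta_pos=[
    [0,0,0],
    [0,0,0],
    [0,0,0],
    [0,0,0],
  ],
  turn=[0,0,0,0],
  grip=0.54,
)

```text
time: 48.1
ee_pos: [0.6276, 0.1773, 0.0677]
eef_rot: [-0.02, 1.0, 0.0, 0.0]
ft_force: [0.1, 0.4, -0.3]
width: 0.0388
grip_force: 0.0
```

Request:
step_arm(
  delta_pos=[
    [0,0,0.3],
    [0,0,0.8],
    [0,0,1],
    [0,0,1],
    [0,0,1],
    [0,0,1],
    [-1,0.5,1],
    [-1,1,1],
    [-1,1,1],
    [-1,1,1],
    [-1,1,0.3],
    [-1,1,0],
  ],
  turn=[0,0,0,0,0,0,0,0,0,0,0,0],
)

```text
time: 49.3
ee_pos: [0.477, 0.3158, 0.3052]
eef_rot: [-0.02, 1.0, 0.001, 0.001]
ft_force: [0.8, 0.4, -1.4]
width: 0.0401
grip_force: 0.0
```

Request:
step_arm(
  delta_pos=[
    [-0.3,1,0],
    [0,0.5,0],
    [0,0,0],
    [0,0,0],
  ],
  turn=[0,0,0,0],
  grip=0,
)

```text
time: 49.7
ee_pos: [0.4711, 0.3509, 0.3025]
eef_rot: [-0.02, 1.0, -0.0, 0.0]
ft_force: [1.2, -0.1, -0.2]
width: 0.0642
grip_force: 0.0
```

```bash
python3 - <<'E'
from h import *
bench_check(('scene',))
c=camera('wrist'); save(c,'wrist4.png'); np.savez('w4.npz',**c); w=cloud(c); im=c['image']
for nm,lo,hi,b in [('handle',.146,.158,(.4,.6,.3,.48)),('handlebody',.09,.158,(.4,.6,.3,.48)),('yoke',.083,.09,(.4,.6,.3,.5)),('lugs',.076,.083,(.4,.6,.3,.5)),('walls',.068,.0755,(.4,.6,.3,.5)),('base',.003,.06,(.4,.6,.3,.5))]:
    for p in comps(w,im,lo,hi,b,minn=30): print(nm,len(p),rect(p),(p.mean(0)*1000).round(1))
E
```

```text
49.7 [0.4711 0.3509 0.3025] yaw 2.24 w 0.0642
scene
trayblk 119 [ 483.9 -445.    51.3   36.6  -88.6] [ 486.  -443.6]
trayblk 127 [ 551.1 -445.5   54.6   38.1   88.3] [ 551.9 -442.6]
racktop 109 [633.5 -20.   33.1  25.4   1.3] [636.9 -17.8]
racktop 120 [631.8  46.2  31.9  24.3   5.3] [634.7  48.5]
racktop 134 [628.7 112.6  33.2  24.8  -4.1] [632.2 113.8]
racktop 144 [625.7 177.6  33.   24.7   1.5] [629.7 179.3]
bay 0 top (array([ -13.,   19., -111.,  -86.]), np.int64(71)) plate (array([ -56.,   53., -128.,  -73.]), np.int64(252)) maxz 51.0
bay 1 top (array([-11.,  19., -44., -20.]), np.int64(72)) plate (array([-55.,  49., -62.,  -7.]), np.int64(268)) maxz 51.0
bay 2 top (array([-12.,  19.,  21.,  46.]), np.int64(81)) plate (array([-56.,  49.,   4.,  59.]), np.int64(318)) maxz 51.0
bay 3 top (array([-12.,  19.,  87., 111.]), np.int64(91)) plate (array([-55.,  50.,  70., 127.]), np.int64(346)) maxz 51.0
handle 1281 [494.6 404.9  36.1  30.4  -8.5] [493.3 404.2]
handlebody 1935 [494.6 404.8  36.2  30.4  -8.9] [490.1 402.4]
yoke 2945 [494.8 404.8 110.1  50.3  -8.7] [484.8 402.5]
lugs 269 [480.1 381.7 118.9  52.  -32.6] [482.5 378.7]
lugs 55 [541.3 432.2  14.2   6.2 -10.5] [542.6 432.4]
lugs 91 [458.3 444.6  14.    6.7  -8.3] [458.3 444.4]
walls 85 [525.7 369.   28.1  12.2  -8.9] [530.1 370.4]
walls 89 [457.5 379.3  35.4  12.4  -8.8] [449.7 383.1]
walls 45 [456.6 441.2  15.6   7.2 -31.9] [457.  441.3]
base 1887 [474.4 382.8 142.4  71.1 -42.7] [476.6 387.3]
```

View pics/wrist4.png

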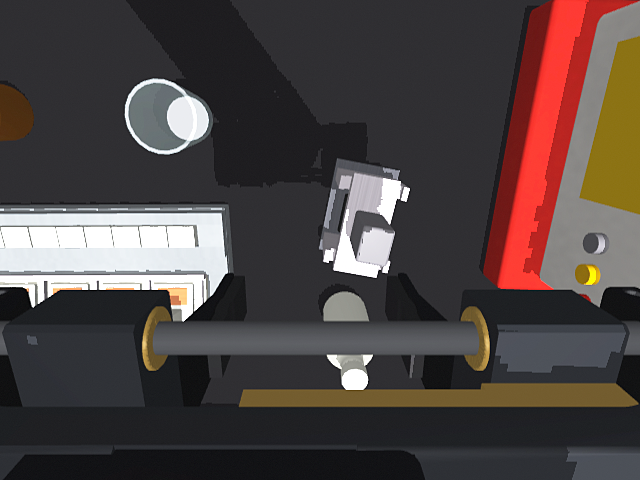

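All four holders lie flat in their bays (block tops at the bed's normal height of 50 mm); the roller hangs at (365,215) px with its handle centred at (0.4947, 0.4048) m, axle at -8.7°.

Request:
step_arm(
  delta_pos=[
    [0.47,1,0],
    [0.47,1,0],
    [0,0.16,-1],
    [0,0,-1],
    [0,0,-1],
    [0,0,-1],
    [0,0,-0.5],
    [0,0,0],
    [0,0,0],
    [0,0,0],
    [0,0,0],
  ],
  turn=[-0.5,-0.5,-0.59,0,0,0,0,0,0,0,0],
  grip=0,
)

```text
time: 50.9
ee_pos: [0.494, 0.4066, 0.1914]
eef_rot: [0.075, 0.997, 0.001, 0.001]
ft_force: [0.0, -1.4, 0.1]
width: 0.0867
grip_force: 0.0
```

```bash
python3 - <<'E'
from h import *
s=read_state(); print(s['ee_pos'],yaw(s['eef_rot']),s['width'])
c=camera('wrist'); w=cloud(c)
for p in comps(w,c['image'],.146,.158,(.4,.6,.3,.48)): print(rect(p))
for p in comps(w,c['image'],.083,.09,(.4,.6,.3,.48)): print(rect(p))
E
```

```text
[0.49402445 0.40662555 0.19135615] -8.58791752410168 0.08669004972571392
[494.1 404.8  35.5  29.9  -8.1]
[495.5 408.8 110.4  58.4  -8.8]
```

Request:
step_arm(
  delta_pos=[
    [0.02,-0.07,-1],
    [0,0,-1],
    [0,0,-1],
    [0,0,-0.6],
    [0,0,-0.37],
    [0,0,0],
    [0,0,0],
    [0,0,0],
  ],
  turn=[0,0,0,0,0,0,0,0],
)

```text
time: 51.75
ee_pos: [0.4947, 0.4051, 0.0921]
eef_rot: [0.075, 0.997, 0.001, 0.001]
ft_force: [0.8, -0.0, -0.4]
width: 0.0869
grip_force: 0.0
```

Request:
step_arm(
  delta_pos=[
    [0,0,0],
    [0,0,0],
    [0,0,0],
    [0,0,0],
    [0,0,0],
    [0,0,0],
    [0,0,0],
    [0,0,0],
    [0,0,0],
    [0,0,0],
    [0,0,0],
  ],
  turn=[0,0,0,0,0,0,0,0,0,0,0],
  grip=1,
  newtons=55,
)

```text
time: 52.85
ee_pos: [0.494, 0.4048, 0.0909]
eef_rot: [0.075, 0.997, 0.0, 0.0]
ft_force: [0.3, 0.2, 0.2]
width: 0.0294
grip_force: 55.0
```

Request:
step_arm(
  delta_pos=[
    [0,0,0.3],
    [0,0,0.6],
    [0,0,1],
    [0,0,1],
    [0,0,1],
    [0,0,0.5],
    [0.3,-0.6,0],
    [0.3,-0.8,0],
    [0.3,-1,0],
    [0.3,-1,0],
    [0.06,-1,0],
    [0,-1,0],
  ],
  turn=[0,0,0,0,0,0,0.4,0.4,0.4,0.4,0,0],
)

```text
time: 54.05
ee_pos: [0.5255, 0.268, 0.2006]
eef_rot: [-0.021, 1.0, -0.0, -0.0]
ft_force: [0.2, -0.2, -5.3]
width: 0.03
grip_force: 55.0
```

Request:
step_arm(
  delta_pos=[
    [0,-1,0],
    [0,-0.6,0],
    [0,-0.42,0],
    [0,0,-0.6],
    [0,0,-0.8],
    [0,0,-0.8],
    [0,0,-0.4],
    [0,0,0],
    [0,0,0],
    [0,0,0],
  ],
  turn=[0,0,0,0,0,0,0,0,0,0],
)

```text
time: 55.05
ee_pos: [0.5261, 0.2196, 0.1368]
eef_rot: [-0.021, 1.0, 0.0, 0.001]
ft_force: [-0.3, -0.0, -5.3]
width: 0.0292
grip_force: 55.0
```

```bash
python3 - <<'E'
from h import *
s=read_state(); print(s['ee_pos'],yaw(s['eef_rot']),s['ft_force'],s['width'])
c=camera('side'); cv2.imwrite('pics/side2.png',cv2.resize(c['image'][120:300,220:420,::-1],None,fx=3,fy=3))
E
```

```text
[0.52613192 0.21961129 0.13680436] 2.4325541328062474 [-0.30708769 -0.04552603 -5.2668038 ] 0.02919113147889651
```

View pics/side2.png

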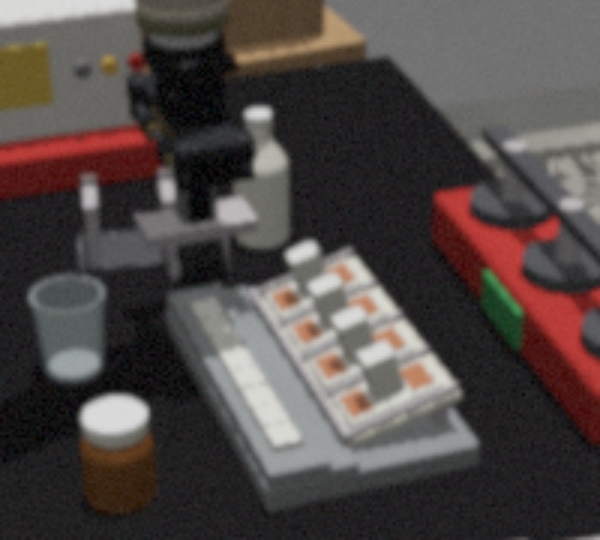

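The crop shows the roller over the left land (about (195,245)), and all four holders in their bays. Lower onto the land and press gently.

Request:
step_arm(
  delta_pos=[
    [0,0,-0.35],
    [0,0,-0.3],
    [0,0,-0.05],
    [0,0,0],
    [0,0,0],
    [0,0,0],
  ],
  turn=[0,0,0,0,0,0],
)

```text
time: 55.7
ee_pos: [0.5258, 0.2195, 0.1187]
eef_rot: [-0.021, 1.0, 0.0, 0.0]
ft_force: [-1.1, 2.1, 3.4]
width: 0.0296
grip_force: 55.0
```

Request:
step_arm(
  delta_pos=[
    [0,0,-0.06],
    [0,0,0],
    [0,0,0],
  ],
  turn=[0,0,0],
)

```text
time: 56.0
ee_pos: [0.5259, 0.2199, 0.1186]
eef_rot: [-0.021, 1.0, 0.001, 0.001]
ft_force: [-4.9, 0.4, 17.1]
width: 0.0299
grip_force: 55.0
```

Request:
step_arm(
  delta_pos=[
    [0,0,-0.04],
    [0.01,-0.25,0],
    [0.01,-0.25,0],
    [0.01,-0.25,0],
    [0.01,-0.25,0],
    [0.01,-0.25,0],
    [0.01,-0.25,0],
    [0.01,-0.25,0],
    [0.01,-0.25,0],
  ],
  turn=[0,0,0,0,0,0,0,0,0],
)

```text
time: 56.9
ee_pos: [0.5282, 0.1702, 0.1185]
eef_rot: [-0.021, 1.0, 0.001, 0.001]
ft_force: [-7.8, 1.4, 24.2]
width: 0.03
grip_force: 55.0
```

Request:
step_arm(
  delta_pos=[
    [0.012,-0.3,0],
    [0.012,-0.3,0],
    [0.012,-0.3,0],
    [0.012,-0.3,0],
    [0.012,-0.3,0],
    [0.012,-0.3,0],
    [0.012,-0.3,0],
    [0.012,-0.3,0],
    [0.012,-0.3,0],
    [0.012,-0.3,0],
    [0.012,-0.3,0],
    [0.012,-0.3,0],
  ],
  turn=[0,0,0,0,0,0,0,0,0,0,0,0],
)

```text
time: 58.1
ee_pos: [0.5321, 0.0804, 0.1185]
eef_rot: [-0.021, 1.0, 0.002, 0.001]
ft_force: [-8.1, 2.2, 25.0]
width: 0.0298
grip_force: 55.0
```

Request:
step_arm(
  delta_pos=[
    [0.012,-0.3,0],
    [0.012,-0.3,0],
    [0.012,-0.3,0],
    [0.012,-0.3,0],
    [0.012,-0.3,0],
    [0.012,-0.3,0],
    [0.012,-0.3,0],
    [0.012,-0.3,0],
    [0.012,-0.3,0],
    [0.012,-0.3,0],
    [0.012,-0.3,0],
    [0.012,-0.3,0],
  ],
  turn=[0,0,0,0,0,0,0,0,0,0,0,0],
)

```text
time: 59.3
ee_pos: [0.536, -0.011, 0.1185]
eef_rot: [-0.021, 1.0, 0.001, 0.002]
ft_force: [-6.8, 5.1, 24.9]
width: 0.0298
grip_force: 55.0
```

Request:
step_arm(
  delta_pos=[
    [0.012,-0.3,0],
    [0.012,-0.3,0],
    [0.012,-0.3,0],
    [0.012,-0.3,0],
    [0.012,-0.3,0],
    [0.012,-0.3,0],
    [0.012,-0.3,0],
    [0,0,0],
  ],
  turn=[0,0,0,0,0,0,0,0],
)

```text
time: 60.1
ee_pos: [0.5382, -0.0655, 0.1185]
eef_rot: [-0.02, 1.0, -0.0, 0.002]
ft_force: [-6.7, -0.7, 24.8]
width: 0.0297
grip_force: 55.0
```

Request:
step_arm(
  delta_pos=[
    [-0.018,0.3,0],
    [-0.018,0.4,0],
    [-0.018,0.4,0],
    [-0.018,0.4,0],
    [-0.018,0.4,0],
    [-0.018,0.4,0],
    [-0.018,0.4,0],
    [-0.018,0.4,0],
    [-0.018,0.4,0],
    [-0.018,0.4,0],
    [-0.018,0.4,0],
    [-0.018,0.4,0],
  ],
  turn=[0,0,0,0,0,0,0,0,0,0,0,0],
)

```text
time: 61.3
ee_pos: [0.5332, 0.054, 0.1185]
eef_rot: [-0.021, 1.0, 0.0, 0.002]
ft_force: [-5.3, -1.7, 22.1]
width: 0.0301
grip_force: 55.0
```

Request:
step_arm(
  delta_pos=[
    [-0.018,0.4,0],
    [-0.018,0.4,0],
    [-0.018,0.4,0],
    [-0.018,0.4,0],
    [-0.018,0.4,0],
    [-0.018,0.4,0],
    [-0.018,0.4,0],
    [-0.018,0.4,0],
    [-0.018,0.4,0],
    [-0.018,0.4,0],
    [-0.018,0.4,0],
    [-0.018,0.4,0],
  ],
  turn=[0,0,0,0,0,0,0,0,0,0,0,0],
)

```text
time: 62.5
ee_pos: [0.5279, 0.1747, 0.1185]
eef_rot: [-0.021, 1.0, 0.001, 0.002]
ft_force: [-3.4, -1.9, 21.3]
width: 0.0296
grip_force: 55.0
```

Request:
step_arm(
  delta_pos=[
    [-0.018,0.4,0],
    [-0.018,0.4,0],
    [-0.018,0.4,0],
    [-0.018,0.4,0],
    [-0.018,0.2,0],
    [0,0,0],
    [0,0,0],
  ],
  turn=[0,0,0,0,0,0,0],
)

```text
time: 63.2
ee_pos: [0.5258, 0.2202, 0.1186]
eef_rot: [-0.021, 1.0, 0.001, 0.002]
ft_force: [-1.8, 0.5, 19.3]
width: 0.0298
grip_force: 55.0
```

Request:
step_arm(
  delta_pos=[
    [0,0,0.2],
    [0,0,0.6],
    [0,0,1],
    [0,0,1],
    [0,0,0.8],
    [-0.8,0,0],
    [-0.8,0,0],
    [0,0,0],
    [0,0,0],
    [0,0,0],
  ],
  turn=[0,0,0,0,0,0,0,0,0,0],
)

```text
time: 64.2
ee_pos: [0.4843, 0.2187, 0.2059]
eef_rot: [-0.021, 1.0, -0.0, 0.0]
ft_force: [-0.7, 0.8, -5.2]
width: 0.0297
grip_force: 55.0
```

```bash
cat >> h.py <<'E'
def segs(names):
    for n in names:
        c=camera(n); q=cloud(c).reshape(-1,3)*1000; q=q[np.isfinite(q[:,0])]
        x=np.cos(RY)*(q[:,0]-RO[0])+np.sin(RY)*(q[:,1]-RO[1])+74; y=-np.sin(RY)*(q[:,0]-RO[0])+np.cos(RY)*(q[:,1]-RO[1])
        print(n)
        for i in range(8):
            yc=-115.5+33*i; m=(abs(x)<9)&(abs(y-yc)<12); r=(abs(x)>17)&(abs(x)<25)&(abs(y-yc)<12)&(q[:,2]<60)
            print('seg',i,m.sum(),np.median(q[m,2]).round(1),'rim',np.median(q[r,2]).round(1))
        globals()['last']=c
E
python3 - <<'E'
from h import *
bench_check(('scene',)); segs(['scene','side','wrist']); save(last,'wrist5.png')
print(read_state()['ft_force'])
E
```

```text
64.2 [0.4843 0.2187 0.2059] yaw 2.38 w 0.0297
scene
trayblk 118 [ 484.1 -446.1   52.2   37.2  -89.1] [ 485.8 -443. ]
trayblk 130 [ 550.6 -444.2   51.5   39.   -89.3] [ 552.2 -442.2]
racktop 114 [634.7 -20.   33.9  25.    5.2] [637.7 -18.3]
racktop 118 [631.9  48.1  30.9  28.   -2.9] [634.8  48.5]
racktop 130 [628.7 112.5  34.   24.8  -3. ] [631.9 113.7]
racktop 145 [627.6 177.5  34.2  25.    4.2] [629.6 179.2]
bay 0 top (array([ -12.,   19., -112.,  -86.]), np.int64(72)) plate (array([ -54.,   49., -128.,  -73.]), np.int64(256)) maxz 50.0
bay 1 top (array([-11.,  21., -45., -18.]), np.int64(74)) plate (array([-56.,  58., -62.,  -6.]), np.int64(264)) maxz 51.0
bay 2 top (array([-13.,  21.,  22.,  45.]), np.int64(82)) plate (array([-54.,  49.,   4.,  59.]), np.int64(316)) maxz 293.0
bay 3 top (array([-10.,  19.,  86., 111.]), np.int64(91)) plate (array([-55.,  54.,  70., 128.]), np.int64(358)) maxz 615.0
scene
seg 0 41 39.8 rim 39.0
seg 1 44 39.5 rim 39.1
seg 2 44 39.1 rim 39.1
seg 3 44 39.5 rim 39.6
seg 4 45 39.5 rim 39.6
seg 5 87 276.1 rim 39.4
seg 6 111 42.4 rim 39.2
seg 7 558 421.3 rim 39.0
side
seg 0 33 38.4 rim 39.1
seg 1 39 38.6 rim 39.0
seg 2 32 38.8 rim 37.9
seg 3 25 39.1 rim 38.4
seg 4 33 38.8 rim 38.7
seg 5 55 43.2 rim 38.3
seg 6 34 38.7 rim 37.4
seg 7 332 535.0 rim 38.4
wrist
seg 0 449 40.5 rim 40.5
seg 1 448 40.5 rim 40.5
seg 2 449 40.5 rim 40.5
seg 3 447 40.6 rim 40.5
seg 4 445 40.6 rim 40.6
seg 5 444 40.6 rim 40.6
seg 6 449 40.6 rim 40.6
seg 7 0 nan rim nan
  return _methods._mean(a, axis=axis, dtype=dtype,
  ret = ret.dtype.type(ret / rcount)
Traceback (most recent call last):
NameError: name 'last' is not defined. Did you mean: 'list'?
```

The bar is flush within measurement (segments 0–6 seen; segment 7 hidden now, checked later). Return the roller.

Request:
step_arm(
  delta_pos=[
    [0,0.6,0],
    [0.1,0.8,0],
    [0.1,1,0],
    [0.1,1,0],
    [0.1,1,0],
    [0,1,0],
    [0,1,0],
    [0,0.6,0],
    [0,0.4,0],
    [0,0,0],
    [0,0,0],
    [0,0,0],
  ],
  turn=[0,-0.4,-0.4,-0.4,-0.4,0,0,0,0,0,0,0],
)

```text
time: 65.6
ee_pos: [0.4944, 0.4027, 0.206]
eef_rot: [0.076, 0.997, -0.0, 0.0]
ft_force: [0.0, 0.1, -5.1]
width: 0.0296
grip_force: 55.0
```

Request:
step_arm(
  delta_pos=[
    [0,0,-0.5],
    [0,0,-0.5],
    [0,0,0],
    [0,0,0],
    [0,0,0],
  ],
  turn=[0,0,0,0,0],
)

```text
time: 66.1
ee_pos: [0.494, 0.4041, 0.1811]
eef_rot: [0.075, 0.997, 0.0, 0.0]
ft_force: [-0.6, -0.3, -5.2]
width: 0.0298
grip_force: 55.0
```

```bash
python3 - <<'E' 2>/dev/null
from h import *
s=read_state(); print(s['ee_pos'],yaw(s['eef_rot']),s['ft_force'],s['width'])
z0=s['ee_pos'][2]
for n in ['wrist','scene']:
    c=camera(n); w=cloud(c); print(n)
    for nm,lo,hi in [('yoketop',z0-.008,z0-.001),('lugs',.0755,.083),('walls',.067,.075)]:
        for p in comps(w,c['image'],lo,hi,(.42,.58,.33,.48),minn=20): print(nm,len(p),rect(p))
    save(c,n+'6.png')
E
```

```text
[0.4939671  0.40410577 0.18108906] -8.589860339644368 [-0.64978465 -0.29140138 -5.24641874] 0.029799120220055302
wrist
yoketop 8818 [462.6 408.2  50.2  45.7  81.6]
lugs 80 [444.1 378.1   6.    5.7  82.1]
lugs 90 [455.4 444.8   8.2   5.9 -10.9]
walls 869 [449.6 411.5  73.5   7.   81.4]
scene
yoketop 576 [497.3 404.2 114.2  51.   -9.6]
lugs 23 [533.8 365.   16.7   6.3  -5. ]
lugs 28 [544.  432.3  14.9   6.5  -6.6]
lugs 20 [462.6 444.1  15.4   7.6  -7.4]
walls 227 [539.6 398.6  74.1  17.8  80.3]
walls 97 [458.4 431.8  33.6  18.8  81.3]
```

View pics/wrist6.png

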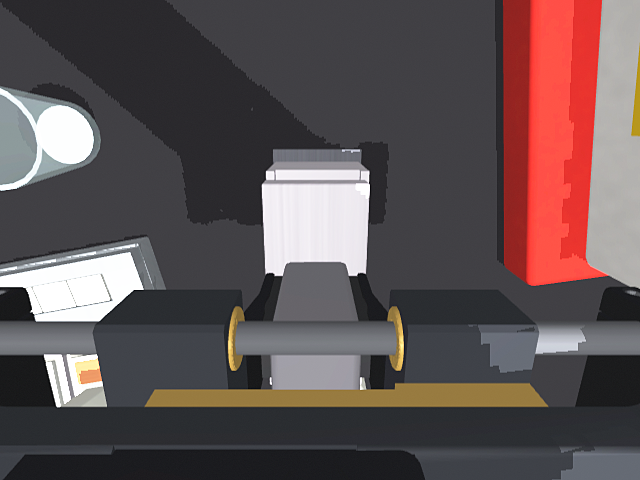

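The wrist view shows the roller square over the cradle (yoke at (315,230)), matching the seat within 1 mm. Lower it, release and retreat.

Request:
step_arm(
  delta_pos=[
    [0,0.02,-0.8],
    [0,0,-0.8],
    [0,0,-0.8],
    [0,0,-0.6],
    [0,0,-0.4],
    [0,0,-0.15],
    [0,0,-0.04],
    [0,0,0],
    [0,0,0],
    [0,0,0],
  ],
  turn=[0,0,0,0,0,0,0,0,0,0],
)

```text
time: 67.2
ee_pos: [0.4941, 0.4048, 0.0918]
eef_rot: [0.075, 0.997, 0.0, 0.0]
ft_force: [0.1, 0.1, -5.1]
width: 0.0298
grip_force: 55.0
```

Request:
step_arm(
  delta_pos=[
    [0,0,-0.04],
    [0,0,0],
    [0,0,0],
  ],
  turn=[0,0,0],
)

```text
time: 67.5
ee_pos: [0.4941, 0.4048, 0.0909]
eef_rot: [0.075, 0.997, 0.0, 0.0]
ft_force: [-1.3, -1.4, 3.3]
width: 0.0295
grip_force: 55.0
```

Request:
step_arm(
  delta_pos=[
    [0,0,0],
    [0,0,0],
    [0,0,0],
    [0,0,0],
    [0,0,0],
    [0,0,0],
    [0,0,0],
    [0,0,0],
  ],
  turn=[0,0,0,0,0,0,0,0],
  grip=0,
)

```text
time: 68.3
ee_pos: [0.4938, 0.4046, 0.09]
eef_rot: [0.075, 0.997, 0.0, -0.0]
ft_force: [-0.5, 0.0, 0.6]
width: 0.0833
grip_force: 0.0
```

Request:
step_arm(
  delta_pos=[
    [0,0,0.3],
    [0,0,0.8],
    [0,0,1],
    [0,0,1],
    [0,0,1],
    [0,0,1],
    [0,0,1],
    [0,0,1],
    [0,0,1],
    [0,-1,0],
    [0,-1,0],
    [0,-1,0],
  ],
  turn=[0,0,0,0,0,0,0,0,0,0,0,0],
)

```text
time: 69.5
ee_pos: [0.4937, 0.3287, 0.2933]
eef_rot: [0.075, 0.997, 0.0, 0.0]
ft_force: [0.7, -0.6, -0.2]
width: 0.0873
grip_force: 0.0
```

Request:
step_arm(
  delta_pos=[
    [0,-1,0],
    [0,-0.5,0],
    [0,-0.5,0],
    [0,0,0],
    [0,0,0],
    [0,0,0],
    [0,0,0],
  ],
  turn=[0,0,0,0,0,0,0],
)

```text
time: 70.2
ee_pos: [0.4935, 0.2805, 0.2923]
eef_rot: [0.074, 0.997, -0.0, -0.0]
ft_force: [0.5, -0.6, 0.6]
width: 0.0869
grip_force: 0.0
```

```bash
sed -i 's/        globals()\[.last.\]=c/        last[n]=c/; s/^RO=/last={}\nRO=/' h.py; python3 - <<'E' 2>/dev/null
from h import *
bench_check(('scene',)); segs(['wrist'])
w=cloud(last['wrist'])
for nm,lo,hi in [('handle',.146,.158),('yoke',.083,.09),('lugs',.0755,.083)]:
    for p in comps(w,0,lo,hi,(.42,.58,.33,.48),minn=30): print(nm,len(p),rect(p))
cv2.imwrite('pics/fin.png',np.hstack([cv2.resize(last[n]['image'],(400,300)) for n in ('scene','wrist')])[:,:,::-1])
E
```

```text
70.2 [0.4935 0.2805 0.2923] yaw -8.51 w 0.0869
scene
trayblk 120 [ 483.3 -446.4   51.8   39.    88.8] [ 485.8 -443.5]
trayblk 131 [ 551.2 -445.4   54.4   37.5   89.6] [ 552.4 -442.6]
racktop 112 [635.  -20.4  31.7  25.7   4.4] [637.  -17.8]
racktop 122 [632.6  46.1  31.4  25.3   2.6] [634.9  48.5]
racktop 135 [628.1 112.   33.7  25.3   3.7] [632.1 114. ]
racktop 144 [626.4 176.8  32.8  25.1   3.7] [629.3 179.1]
bay 0 top (array([ -11.,   19., -112.,  -87.]), np.int64(69)) plate (array([ -56.,   49., -128.,  -73.]), np.int64(234)) maxz 50.0
bay 1 top (array([ -9.,  18., -45., -20.]), np.int64(72)) plate (array([-56.,  49., -62.,  -7.]), np.int64(273)) maxz 50.0
bay 2 top (array([-13.,  20.,  21.,  46.]), np.int64(83)) plate (array([-55.,  49.,   4.,  60.]), np.int64(312)) maxz 51.0
bay 3 top (array([-11.,  19.,  86., 111.]), np.int64(92)) plate (array([-55.,  58.,  70., 128.]), np.int64(345)) maxz 611.0
wrist
seg 0 269 40.5 rim 40.5
seg 1 275 40.5 rim 40.4
seg 2 275 40.5 rim 40.4
seg 3 278 40.6 rim 40.5
seg 4 284 40.4 rim 40.6
seg 5 285 40.6 rim 40.6
seg 6 286 40.6 rim 40.6
seg 7 289 40.7 rim 40.7
handle 1536 [494.1 403.7  35.5  30.   -8.1]
yoke 3691 [495.2 403.9 109.8  50.6  -8.6]
lugs 397 [490.6 373.9 109.3  12.1  -8.4]
lugs 90 [542.2 432.1  12.8   6.8  -9.9]
lugs 117 [458.6 444.4  13.8   6.6  -6.9]
```

View pics/fin.png

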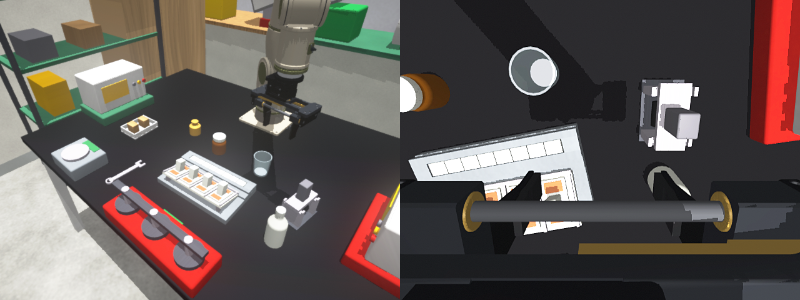

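Everything is in place: blocks in the tray ((138,125)), four holders in the bays, bar flush, roller upright in its cradle. One short wait and recheck, then hand in.

Request:
step_arm(
  delta_pos=[
    [0,0,0],
    [0,0,0],
    [0,0,0],
    [0,0,0],
    [0,0,0],
    [0,0,0],
    [0,0,0],
    [0,0,0],
    [0,0,0],
    [0,0,0],
    [0,0,0],
    [0,0,0],
  ],
  turn=[0,0,0,0,0,0,0,0,0,0,0,0],
)

```text
time: 71.5
ee_pos: [0.4938, 0.2796, 0.2926]
eef_rot: [0.075, 0.997, 0.0, -0.0]
ft_force: [-0.6, 1.0, -0.3]
width: 0.087
grip_force: 0.0
```

```bash
python3 - <<'E' 2>/dev/null
from h import *
bench_check(('scene',))
w=cloud(last['scene']); t=comps(w,0,.09,.115,(.56,.72,-.12,.27),minn=40)
got=sorted((rect(p)[:2] for p in t),key=lambda r:r[1]); ref=[(635,-20.4),(632.6,46.1),(628.1,112),(626.4,176.8)]
ok=len(got)==4 and np.abs(np.array(got)-ref).max()<4
print(ok)
if ok: print(close_job())
E
```

```text
71.5 [0.4938 0.2796 0.2926] yaw -8.59 w 0.087
scene
trayblk 117 [ 485.7 -445.4   50.9   39.1  -82.2] [ 486.  -442.8]
trayblk 129 [ 549.9 -444.4   50.4   39.6   89.9] [ 552.5 -443. ]
racktop 115 [635.  -20.1  33.2  25.3   1.9] [637.7 -17.7]
racktop 119 [632.2  47.3  32.1  24.8   4.4] [634.9  48.3]
racktop 130 [6.282e+02 1.119e+02 3.340e+01 2.470e+01 4.000e-01] [631.8 113.9]
racktop 145 [625.6 177.5  35.2  24.4  -1.2] [629.5 179.4]
bay 0 top (array([ -11.,   19., -111.,  -86.]), np.int64(70)) plate (array([ -54.,   54., -128.,  -73.]), np.int64(267)) maxz 51.0
bay 1 top (array([-10.,  20., -44., -19.]), np.int64(75)) plate (array([-55.,  58., -62.,  -7.]), np.int64(281)) maxz 52.0
bay 2 top (array([-13.,  20.,  21.,  45.]), np.int64(84)) plate (array([-55.,  58.,   4.,  59.]), np.int64(305)) maxz 51.0
bay 3 top (array([-13.,  21.,  87., 111.]), np.int64(97)) plate (array([-55.,  50.,  70., 126.]), np.int64(358)) maxz 610.0
True
the job is handed in; nothing more can be done
None
```

The job is handed in at about 71 s: both blocks are in the tray, all four holders lie flat in their bays, all eight bar segments measure level with the rims, and the roller is back upright in its cradle; no holder was seen knocked aside.

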